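Refit a sample mill after washing: rotor, ring screen, lid, lock

ROBOT

A 6-joint arm with a two-finger parallel gripper is mounted at the origin on a cart in front of the work surface, level with it; the furniture and walls round the work are solid. World frame = base frame: x ahead of the robot, y to its left, z up, the work surface at z = 0. Lengths are in mm, angles in rad, forces in N, time in s.
With the tool pointing down it reaches from about 325 to 775 mm from the base axis. Payload 5.5 kg.
Tool frame: the origin (TCP) lies on the centre line of the jaws, within the pads' length; the fingertips stand 25 mm ahead of it and the grasp point (between the pads) lies 6 mm ahead of it; z points along the fingers, y is the line along which they close (so a half turn about z gives the same grasp; the last joint's range is limited). The gripper opens to 85 mm and grips with 20 to 120 N. Pads are 22 mm wide; open, the fingers measure 114 mm over their backs; the gripper's body (76 mm by 85 mm) begins 54 mm behind the grasp point. The pads swing forward as they close: fully open they stand 13 mm farther back than shut.
Start: joints at [-1.161, 0.091, 1.231, -0, 1.82, -0.057], TCP at [270.02, -535.822, 229.375] pointing down, gripper open.
Joint ranges: [-2.87, 2.87], [-0.86, 2.18], [0.17, 2.46], [-1.51, 4.65], [0.06, 2.69], [-2.65, 2.65]. Speed limits (rad/s): [2.57, 2.57, 3.01, 3.14, 3.14, 3.14].

INTERFACE

Orientations are given as [roll, pitch, yaw] about the fixed x, y, z axes, in that order (R = Rz(yaw) Ry(pitch) Rx(roll)).
In Python, from cell import robot gives the robot as it stands.
- The arm moves only by the shell command python3 -m jog 'ROWS' [OPENING] [FORCE]. ROWS is JSON, a list of rows, each a list of 6 numbers: the shift along the world's x, y, z each as a share of 0.03 m, from -1 to 1, then the turn, a rotation vector about the world's x, y, z each as a share of 0.1 rad, from -1 to 1. In form: [[tx, ty, tz, wx, wy, wz], ...]. A call has 1 to 8 rows; each row shifts and turns the commanded pose from where the row before left it; what a row does not reach is not made up. A row lasts 1/10 s, in which the tool goes at most 50 mm and 8.59 degrees, less where a joint would pass 70% of its speed; a pose out of reach is approached as far as the arm can. A call with a number of a shift or a turn outside -1 to 1 is refused whole. A call with a gripper value outside its range is refused whole. OPENING is the gripper command: -1 is fully open, 1 is shut, values between are in proportion, set as the call begins (- or left out, the last holds). The fingers move at their own pace and stop on an object; FORCE is the grip in N (left out, the last holds). Time passes only in rows, so rows that do not move let the fingers close. It gives the time, the measured TCP pose, the force, the opening and the grip force at its end, in the units of the state.
- robot.state(): the state, without advancing time (a new reading comes with each control period).
- robot.snapshot(name): name is "scene" or "top" or "wrist"; returns the picture (384x512x3 uint8, blue, green, red); there is no depth.
- robot.calibration(name): a dict with "fx", "fy", "cx", "cy" (pixels), "k1" (the pictures are not rectified: a ray, as slopes to the right and down, at radius r is drawn at 1 + k1 r^2 times it, then the intrinsics apply), "view" (4x4, takes a point from world to camera coordinates). Camera axes: x right, y up, looking along -z (the intrinsics and any distortion apply to the point x, -y, -z); pixel columns grow to the right and rows downward; lengths in mm; the calibration is good to about 2 mm. A picture is of the moment at which its call begins: read the wrist's pose just before it. calibration takes no time and is no camera call; for the wrist camera it gives the pose at the moment of the call.
- robot.finish_job(): hands the job in; it is judged then, once.
The state is a dict: "time_s": time; "joint_pos": joint angles; "joint_vel": joint speeds; "joint_efforts": joint torques, N m; "ee_pos": TCP position; "eef_rot": TCP orientation; "wrist_force": force on the tool from outside, world axes, zero at the start; "wrist_torque": the same for the moment, N m; "width": finger opening in mm; "gripper_force": force on a finger pad.
Only numpy, scipy, OpenCV 4.12 (cv2) and the standard library are available. Lean on these libraries where they do the work, as an engineer would, in place of code of your own. Each camera call takes 0.05 s, during which the arm holds its last target. There are 200 camera calls.

TASK

Put the washed sample mill back together with the parts on the sloping draining rack: push the toothed rotor fully home on the drive shaft, then set the slotted ring screen over it, flange up, down on the chamber floor, and then close the chamber with the lid, feed neck up and seated flat on the rim. Last, swing the red-handled lock clockwise (seen from above) to its stop, so that its arm lies over the lid. Do it in that order, and leave the loose vial, tin and cup nearby where they stand.

Things in the scene. Friction and masses are not known exactly. Their poses are not given: they have to be found in the camera images.
- rotor_mid (a point): Steel mill rotor, loose, 66 mm long, 0.2 kg, foot on the sloping rack. Point half-way along its axis; z runs from foot to neck end. Toothed body 46 mm across from 33 to 3 mm below the point; above that a plain neck 24 mm across, 36 mm long, the place to grip. Through bore 17 mm. Rotor and screen may have swapped places on the rack.
- screen_mid (a point): Ring screen, loose, 0.16 kg: slotted steel drum with brass bands, open end on the sloping rack. 60 mm long, 62 mm outside (grip across it), 55 mm inside, upper end closed by a 3 mm inward flange with a 35 mm hole, so it only goes on over the fitted rotor. Point half-way along its axis; z runs from open to flanged end.
- lid_mid (a point): Chamber lid, loose, 0.3 kg, on the sloping rack: aluminium disc 150 mm across, 5 mm thick; black tapered lip below, 136 to 128 mm across, 5 mm deep; feed neck on top, 42 mm across, 45 mm high, the place to grip. Point on the axis half-way up its 55 mm: lip bottom 27.5, disc underside 22.5, neck foot 17.5 mm below it, neck end 27.5 above. z runs from lip to neck end.
- rack: Wire draining rack, 360 mm wide, fixed. Origin on the worktop under the middle of its face, which slopes 30 degrees: low on its -x side (near the robot), rising to +x, 80 mm above the origin; y along its width. A stop rod at the low edge stands 13 mm proud. Parts lie with their axes square to the face, so a tool in line with them leans 30 degrees.
- mill_boss (a point): Top centre of the boss round the fixed mill's drive shaft, 74 mm above the worktop: the rotor's foot rests here. z up along the shaft, x from control panel to back. Boss 49 mm across, 10 mm above the chamber floor; shaft 14 mm across, 48 mm high above the boss, tip tapered. The screen goes over the boss and stands on the chamber floor.
- mill_rim (a point): Centre of the grinding chamber's upper rim, on the shaft axis, 126 mm above the worktop, 62 mm above the chamber floor. Chamber 142 mm inside, 156 mm outside. The lid's disc rests on this rim, its lip inside. The fitted screen ends 2 mm below the rim.
- lock (a joint): Lid lock angle in rad: 0 to 0.2 when open, 1.65 at its stop (locked, arm over the lid). Grows clockwise seen from above, about a vertical axis; light friction (2 N at the handle), stays where it is left.
- lock_grip (a point): Middle of the lock's red upright handle, 20 mm across, 38 mm high (half of it above the point; its top 180 mm above the worktop), 62 mm from the pivot. x points from pivot to handle; the steel arm runs 67 mm the other way and passes 2.5 mm above the seated lid's disc.
- lock_pivot (a point): Pivot of the lock, on its vertical axis at the height of the arm, on a post at the mill's near left corner, 112 mm from the shaft axis.
- vial: Sample vial with a white screw cap, 30 mm in diameter, 64 mm high, loose, upright: a bystander. Origin under its middle.
- tin: Round white moisture tin, 58 mm in diameter, 27 mm high, loose: a bystander. Origin under its middle.
- cup: Beige sample cup, 52 mm in diameter, 77 mm high, loose: a bystander. Origin under its middle.
Things that resemble listed ones, but are neither listed nor needed, are in the scene too. What is shaped like the part that bears lid_mid but brown is not meant.

How it is judged:
By the outcome, as a careful person would: the job done as asked, in the order asked, and still so for the second after the job is handed in, with the robot touching nothing.
It also fails if it takes over 72 s, if anything falls off the work surface, if the arm or the gripper's body presses on something with over 40 N, if the wrist force passes 120 N, or if a joint passes its speed limit or range.

## Working session

There is one attempt and no reset: what is moved stays moved. The work goes in short steps, Python scripts to look and compute and a shell command to move; the robot and the scene stay as the last step left them, time stands still between calls to the robot, and variables do not carry over. Pictures are saved under pics/ and viewed, at most 10 in all, crops included, and the job is handed in when it is done.

```bash
mkdir -p pics; ls
python3 - <<'E'
from cell import robot
import cv2
for n in("scene","top"):
    cv2.imwrite(f"pics/{n}0.png",cv2.resize(robot.snapshot(n),(800,600),interpolation=cv2.INTER_CUBIC))
    c=robot.calibration(n);print(n,c)
print(robot.state())
E
```

```text
pics
scene {'fx': 480.01133714740183, 'fy': 480.01133714740183, 'cx': 259.82973828977134, 'cy': 182.6452214623411, 'k1': -0.17207257993970146, 'view': array([[ 8.47873351e-01, -5.29931115e-01, -1.68462240e-02,
        -5.39484176e+02],
       [ 3.40598898e-01,  5.20047310e-01,  7.83289976e-01,
        -2.80244118e+02],
       [-4.06328896e-01, -6.69868502e-01,  6.21428209e-01,
        -1.27866652e+03],
       [ 0.00000000e+00,  0.00000000e+00,  0.00000000e+00,
         1.00000000e+00]])}
top {'fx': 373.2876911956488, 'fy': 373.2876911956488, 'cx': 255.34962937327708, 'cy': 192.76351693694306, 'k1': -0.09346195677723133, 'view': array([[-3.06347772e-03, -9.99822768e-01,  1.85754750e-02,
        -6.00873990e+01],
       [ 9.97667010e-01, -1.78897039e-03,  6.82446791e-02,
        -5.77541572e+02],
       [-6.81993530e-02,  1.87412047e-02,  9.97495672e-01,
        -1.06687800e+03],
       [ 0.00000000e+00,  0.00000000e+00,  0.00000000e+00,
         1.00000000e+00]])}
{'time_s': 0.1, 'joint_pos': array([-1.16071387e+00,  9.17885692e-02,  1.23179426e+00,  2.76384906e-05,
        1.81978803e+00, -5.66992486e-02]), 'joint_vel': array([ 0.00062037, -0.00043845, -0.0019101 ,  0.00116578, -0.00214115,
        0.00066618]), 'joint_efforts': array([ 1.55550813e-03, -4.60217750e+01, -4.19217825e+01, -1.54587233e-04,
        1.06061014e-02, -2.17731113e-06]), 'ee_pos': array([ 269.91216601, -535.5708024 ,  228.34468563]), 'eef_rot': array([-3.13981882e+00, -1.27524023e-04,  4.66788380e-01]), 'wrist_force': array([-0.9395991 ,  0.99555111, -1.21728949]), 'wrist_torque': array([-0.04406583, -0.03229621,  0.00643102]), 'gripper_force': 0.0, 'width': 85.61543520275227}
```

View pics/scene0.png

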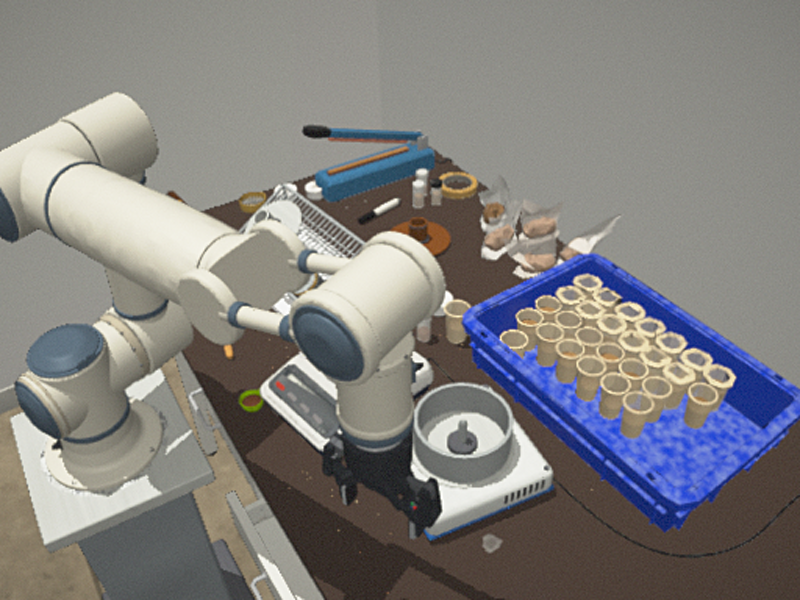

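View pics/top0.png

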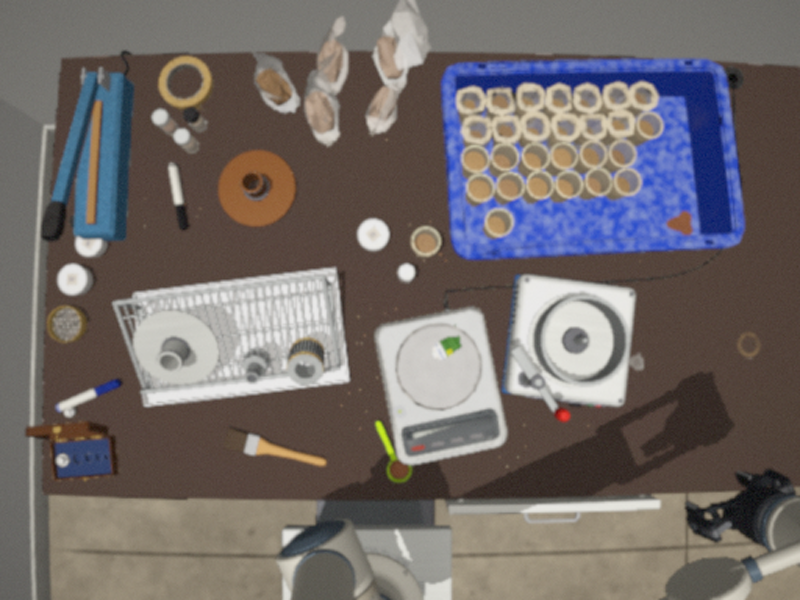

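The top view (800x600 pixels) shows the pale lid at (175,350), the toothed rotor at (257,365) and the banded screen at (306,360) on the rack. It also shows the mill at (575,340) with the lock's red handle at (562,415), the vial at (406,272), the tin at (373,234) and the cup at (426,240). Possible mix-ups:
- **Lid:** the brown lid at (257,187) and the balance pan at (440,367).
- **Screen:** the ring at (185,82) and the sieve at (67,323).
- **Vial:** the capped vials at (165,120).
- **Tin:** the white tins at (75,280).

I choose the three parts on the rack and check them in one close crop.

```bash
cat > h.py <<'E'
from cell import robot
import numpy as np, cv2
from scipy.spatial.transform import Rotation as R
def cal(n): return robot.calibration(n)
def proj(c,P):
    P=np.atleast_2d(P).astype(float); q=P@c['view'][:3,:3].T+c['view'][:3,3]
    s=np.c_[q[:,0]/-q[:,2],-q[:,1]/-q[:,2]]; r2=(s**2).sum(1,keepdims=True)
    s=s*(1+c['k1']*r2); return s*[c['fx'],c['fy']]+[c['cx'],c['cy']]
def ray(c,uv):
    d=(np.array(uv,float)-[c['cx'],c['cy']])/[c['fx'],c['fy']]; s=d.copy()
    for _ in range(20): s=d/(1+c['k1']*(s@s))
    V=c['view'][:3,:3]; return -V.T@c['view'][:3,3], V.T@np.array([s[0],-s[1],-1])
def onplane(c,uv,p0,n=(0,0,1)):
    o,d=ray(c,uv); n=np.array(n,float); return o+d*(np.dot(np.array(p0)-o,n)/np.dot(d,n))
E
python3 - <<'E'
from h import *
im=robot.snapshot("top")
a=im[165:265,65:230]; b=im[165:275,310:430]
a=cv2.resize(a,(800,485),interpolation=cv2.INTER_CUBIC)
cv2.imwrite("pics/rack1.png",a)
cv2.imwrite("pics/mill1.png",cv2.resize(b,(654,600),interpolation=cv2.INTER_CUBIC))
c=cal("top")
for n,p,z in [("rim",(575,340),126),("handle",(562,415),180),("rackTL",(140,290),120),("vial",(406,272),64),("tin",(373,234),27),("cup",(426,240),77)]:
    print(n,onplane(c,np.array(p)*.64,(0,0,z)).round())
E
```

```text
rim [ 504. -358.  126.]
handle [ 384. -318.  180.]
rackTL [591. 384. 120.]
vial [627. -73.  64.]
tin [703. -13.  27.]
cup [ 683. -109.   77.]
```

View pics/rack1.png

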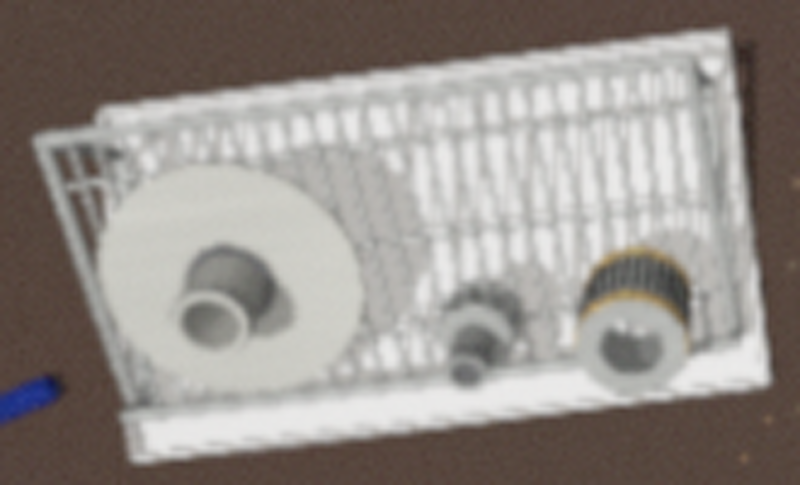

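View pics/mill1.png

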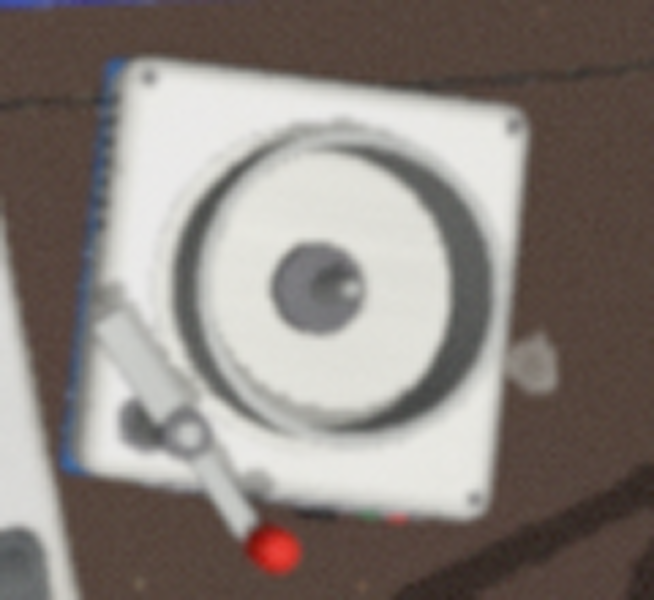

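The rack crop confirms grey lid (neck end at crop (213,322)), rotor (neck end (466,370)) and screen (flange hole (634,345)). The mill crop shows the shaft tip at (348,288), the lock pivot at (188,432) and the red handle at (274,549).

Run:
```python
from h import *
c=cal("top")
A=lambda p:(p[0]/4.848+65,p[1]/4.848+165); B=lambda p:(p[0]/5.45+310,p[1]/5.45+165)
for n,p,z in [("rot",A((466,370)),110),("lid",A((213,322)),110),("scr",A((634,345)),110),
 ("trayBL",A((135,460)),0),("trayBR",A((770,385)),0),("TL",A((100,108)),120),("TR",A((728,32)),120),
 ("shaft",B((348,288)),122),("rim",B((333,282)),126),("pivot",B((188,432)),136),("handle",B((274,549)),178),("cTL",B((130,62)),60),("cTR",B((522,108)),60),("cBR",B((490,515)),60)]:
    print(n,onplane(c,p,(0,0,z)).round(1))
s=robot.state(); w=cal("wrist"); V=w['view']; Rt=R.from_euler('xyz',s['eef_rot']).as_matrix()
cam=-V[:3,:3].T@V[:3,3]; print("cam in tool",Rt.T@(cam-s['ee_pos']),"\naxes in tool\n",(Rt.T@V[:3,:3].T).round(3),w['fx'],w['k1'])
```

```text
rot [442.5 190.9 110. ]
lid [468.3 332.3 110. ]
scr [456.2  98.6 110. ]
trayBL [379.8 421.6   0. ]
trayBR [426.7  31.3   0. ]
TL [586.1 395.  120. ]
TR [627.1  46.9 120. ]
shaft [ 502.8 -375.8  122. ]
rim [ 505.7 -367.   126. ]
pivot [ 434.5 -291.4  136. ]
handle [ 383.5 -320.   178. ]
cTL [ 620.9 -283.7   60. ]
cTR [ 596.8 -493.6   60. ]
cBR [ 383.9 -471.    60. ]
cam in tool [  74.96050598   -0.20881379 -144.17826462] 
axes in tool
 [[-0.     0.956  0.294]
 [ 1.     0.     0.001]
 [ 0.001  0.294 -0.956]] 317.8613522023415 -0.033035606953462734
```

```bash
cat >> h.py <<'E'
PSI=.118
def ax(psi=PSI): return np.array([-.5*np.cos(psi),-.5*np.sin(psi),np.cos(np.pi/6)])
def plan(pos,rpy=None):
    "total shift and turn to the target, in row units"
    s=robot.state(); t=(np.array(pos)-s['ee_pos'])/30; w=np.zeros(3)
    if rpy is not None: w=(R.from_euler('xyz',rpy)*R.from_euler('xyz',s['eef_rot']).inv()).as_rotvec()/.1
    print("shift",t.round(2),"turn",w.round(2))
E
python3 - <<'E'
from h import *
P=np.array([442,191,110])+110*ax(); print(P); plan(P,[np.pi,-.5236,PSI])
E
```

```text
[387.3824659  184.52505064 205.26279442]
shift [ 3.92 24.   -0.77] turn [ 1.5  -5.04 -3.41]
```

```bash
python3 -m jog '[[0.5,0.9,0.3,0,0,0],[0.5,0.9,0.3,0,0,0],[0.5,0.9,0.3,0,0,0],[0.5,0.9,0.3,0,0,0],[0.5,0.9,0.3,0,0,0],[0.5,0.9,0.3,0,0,0],[0.5,0.9,0.3,0,0,0],[0.5,0.9,0.3,0,0,0]]' -1
python3 -m jog '[[0.15,1,0,0,0,0],[0.15,1,0,0,0,0],[0.15,1,0,0,0,0],[0.15,1,0,0,0,0],[0.15,1,0,0,0,0],[0.15,1,0,0,0,0],[0.15,1,0,0,0,0],[0.15,1,0,0,0,0]]'
python3 -m jog '[[-0.15,1,-0.4,0.19,-0.63,-0.43],[-0.15,1,-0.4,0.19,-0.63,-0.43],[-0.15,1,-0.4,0.19,-0.63,-0.43],[-0.15,1,-0.4,0.19,-0.63,-0.43],[-0.15,1,-0.4,0.19,-0.63,-0.43],[-0.15,1,-0.4,0.19,-0.63,-0.43],[-0.15,1,-0.4,0.19,-0.63,-0.43],[-0.15,1,-0.4,0.19,-0.63,-0.43]]'
python3 - <<'E'
from h import *
print(robot.state()['joint_pos'])
P=np.array([442,191,110])+110*ax();  plan(P,[np.pi,-.5236,PSI])
c=cal("wrist");im=robot.snapshot("wrist");cv2.imwrite("pics/w1.png",cv2.resize(im,(800,600),interpolation=cv2.INTER_CUBIC))
np.savez("w1",im=im,**c)
t=cal("scene");i2=robot.snapshot("scene");cv2.imwrite("pics/s1.png",i2);np.savez("s1",im=i2,**t)
E
```

```text
time_s: 0.95
ee_pos: [390.4, -318.6, 301.5]
eef_rot: [-3.141, 0.0, 0.467]
wrist_force: [0.2, 0.1, 0.1]
width: 85.2
gripper_force: 0.0
time_s: 1.75
ee_pos: [425.9, -78.6, 301.2]
eef_rot: [-3.141, 0.0, 0.467]
wrist_force: [0.1, 0.3, -0.6]
width: 85.4
gripper_force: 0.0
time_s: 2.55
ee_pos: [401.5, 167.5, 205.6]
eef_rot: [3.138, -0.512, 0.112]
wrist_force: [0.5, -0.0, -0.1]
width: 85.5
gripper_force: 0.0
[ 0.4461317  -0.85514376  2.0721149  -0.16616746  1.43930761  1.88721614]
shift [-0.47  0.57 -0.01] turn [ 0.04 -0.11  0.08]
```

View pics/w1.png

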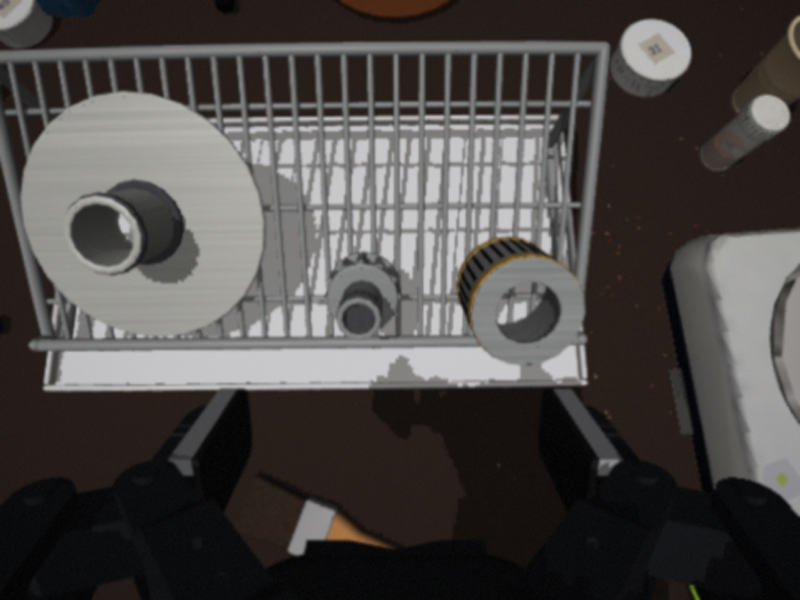

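The wrist view shows the rotor neck end at (359,317), the screen flange centre at (527,309), the lid neck end at (104,232) and the lid disc centre at (143,214). The stop rod runs from (33,345) to (585,340).

Run:
```python
from h import *
from scipy.optimize import least_squares
W=dict(np.load("w1.npz")); T=cal("top")
A=lambda p:np.array((p[0]/4.848+65,p[1]/4.848+165)); k=.64
# (object, height above face, pixel wrist, pixel top)
obs=[(0,66,np.array((359,317))*k,A((466,370))),(1,60,np.array((527,309))*k,A((634,343))),
     (2,55,np.array((104,232))*k,A((213,322))),(2,10,np.array((143,214))*k,A((230,278)))]
def pts(x):
    n=ax(x[7]); P=[]
    for i,h,_,_ in obs:
        f=np.array([x[2*i],x[2*i+1],0]); f[2]=(x[6]-n[:2]@f[:2])/n[2]; P.append(f+h*n)
    return np.array(P)
def f(x):
    P=pts(x); return np.r_[(proj(W,P)-[o[2] for o in obs]).ravel(),((proj(T,P)-[o[3] for o in obs])*1).ravel(),(x[7]-.118)/.01]
x0=[470,190,480,100,490,330,-200,.118]
r=least_squares(f,x0); print(r.x.round(3)); print(r.fun.round(2)); P=pts(r.x); print(P.round(1))
n=ax(r.x[7])
c=np.array([0,0,80.]);print("face height where z=80: x at y=190",(r.x[6]-n[2]*80-n[1]*190)/n[0])
np.savez("m",P=P,n=n,d=r.x[6])
# residual-based depth for rod line check
L=np.array([33,345])*k;Rr=np.array([585,340])*k
a=onplane(W,L,n*(r.x[6]+8),n);b=onplane(W,Rr,n*(r.x[6]+8),n);print("rod",a,b,np.linalg.norm(a-b),np.arctan2(b[0]-a[0],a[1]-b[1]))
```

```text
[ 4.74141e+02  1.94824e+02  4.86225e+02  1.04792e+02  4.97755e+02
  3.32684e+02 -2.01749e+02  1.21000e-01]
[-0.   -0.11  0.23 -0.   -0.26 -1.54  0.46  2.06  0.05  0.39 -0.71  0.22
 -0.72 -0.65  0.18 -0.18  0.29]
[[441.4 190.8 109.5]
 [456.4 101.2 105. ]
 [470.5 329.4 123.1]
 [492.8 332.1  84.1]]
face height where z=80: x at y=190 522.9681483487425
rod [410.07397528 413.49647119  40.0918569 ] [454.49938164  45.0695309   39.90652307] 371.0957577309302 0.12000195321788153
```

```bash
python3 -m jog '[[0.16,0.23,-0.58,0.02,-0.06,0.05],[0.16,0.23,-0.58,0.02,-0.05,0.03],[0.16,0.22,-0.58,0,0,0],[0,0,0,0,0,0],[0,0,0,0,0,0]]' -0.18 40
python3 - <<'E'
from h import *
m=np.load("m.npz");n=m['n'];P=m['P'][0]
print(robot.state()['joint_pos']);plan(P-6*n,[np.pi,-.5236,.121])
im=robot.snapshot("wrist");c=cal("wrist");g=proj(c,[P,m['P'][1],P-36*n]);print(g/.64)
for u,v in g: cv2.circle(im,(int(u+.5),int(v+.5)),2,(0,0,255),-1)
cv2.imwrite("pics/w2.png",cv2.resize(im[100:384],(800,444),interpolation=cv2.INTER_CUBIC))
E
```

```text
time_s: 3.15
ee_pos: [416.2, 186.5, 156.1]
eef_rot: [3.141, -0.523, 0.121]
wrist_force: [-0.4, 0.1, 0.1]
width: 50.4
gripper_force: 0.0
[ 0.47902638 -0.81221237  2.14174776 -0.18277076  1.3208942   1.93022702]
shift [ 0.94  0.16 -1.73] turn [ 0.01 -0.    0.01]
[[392.36640551 336.74080934]
 [598.92689945 328.54554897]
 [392.65366104 310.54517726]]
```

View pics/w2.png

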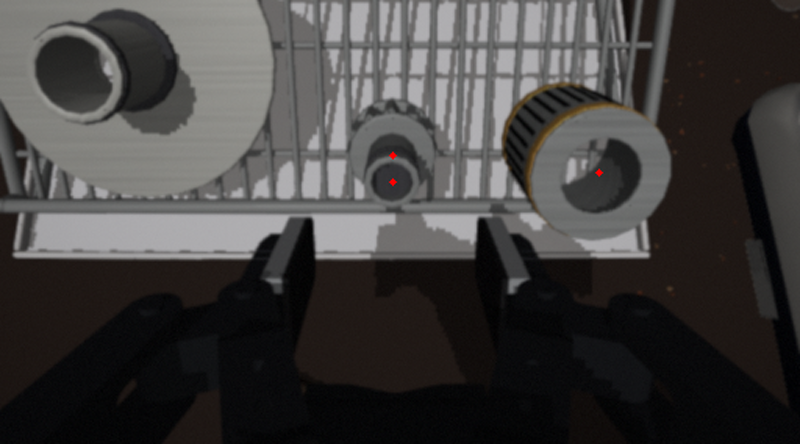

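The markers sit on the rotor's neck end (392,182) and the screen's hole (599,172), so the model holds. Moving in to grip.

```bash
python3 -m jog '[[0.24,0.04,-0.43,0,0,0],[0.24,0.04,-0.43,0,0,0],[0.23,0.04,-0.43,0,0,0],[0.23,0.04,-0.44,0,0,0],[0,0,0,0,0,0]]'
python3 -m jog '[[0,0,0,0,0,0],[0,0,0,0,0,0],[0,0,0,0,0,0],[0,0,0,0,0,0],[0,0,0,0,0,0]]' 1 60
```

```text
time_s: 3.7
ee_pos: [444.4, 191.1, 103.1]
eef_rot: [3.141, -0.522, 0.12]
wrist_force: [-0.1, 0.5, -0.4]
width: 50.3
gripper_force: 0.0
time_s: 4.2
ee_pos: [444.8, 191.9, 106.1]
eef_rot: [3.142, -0.527, 0.121]
wrist_force: [-5.2, -2.9, 6.8]
width: 20.1
gripper_force: 58.7
```

```bash
python3 -m jog '[[-0.1,0,0.5,0,0,0],[0,0,0.7,0,0,0],[0,0,0.7,0,0,0],[0,0,0,0,0,0],[0,0,0,0,0,0]]'
python3 - <<'E'
from h import *
s=robot.state();print(s['width'],s['gripper_force'],s['wrist_force'],s['wrist_torque'])
im=robot.snapshot("wrist");c=cal("wrist");Rt=R.from_euler('xyz',s['eef_rot']).as_matrix()
g=proj(c,[s['ee_pos']+Rt@[0,0,a] for a in(-8,28,58)]);print(g)
for u,v in g: cv2.circle(im,(int(u+.5),int(v+.5)),1,(0,0,255),-1)
cv2.imwrite("pics/w3.png",cv2.resize(im[150:384,120:400],(718,600),interpolation=cv2.INTER_CUBIC))
E
```

```text
time_s: 4.7
ee_pos: [441.0, 192.0, 160.2]
eef_rot: [3.142, -0.523, 0.121]
wrist_force: [-0.6, 0.0, -3.0]
width: 20.1
gripper_force: 59.1
20.10884590988974 59.11683772582137 [-0.56689351  0.04375371 -2.97405111] [-0.12246073  0.5221298   0.05286045]
[[252.8099044  257.52910993]
 [252.74001823 227.37721899]
 [252.69881011 209.61279063]]
```

View pics/w3.png

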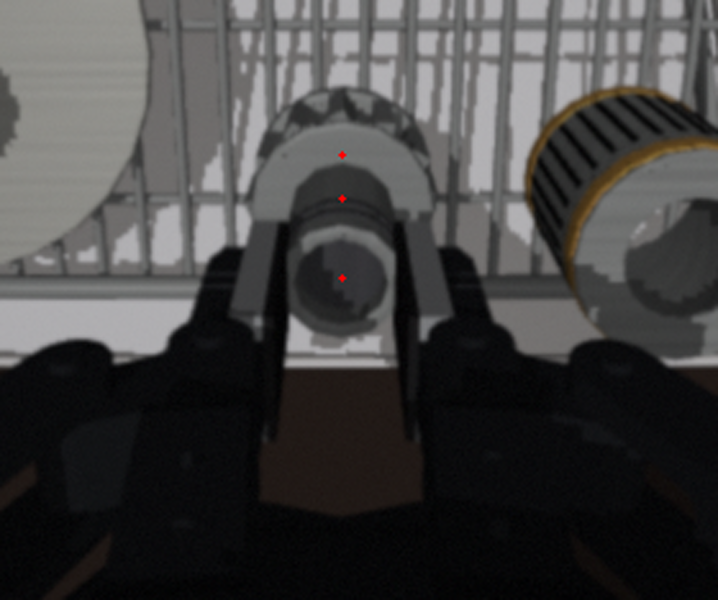

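The picture shows the rotor held centred between the pads, with its neck end at (341,280), and in line with the tool. Carrying it upright to the mill.

```bash
python3 -m jog '[[0,0,1,0,0,0],[0,0,1,0,0,0],[0,-0.9,0.4,-0.1,0.87,0],[0,-0.9,0.4,-0.1,0.87,0],[0,-0.9,0.4,-0.1,0.87,0],[0,-0.9,0.4,-0.1,0.87,0],[0,-0.9,0.4,-0.11,0.87,0],[0,-0.9,0.4,-0.11,0.87,0]]'
python3 -m jog '[[0,-1,0,0,0,0],[0,-1,0,0,0,0],[0,-1,0,0,0,0],[0,-1,0,0,0,0],[0,-1,0,0,0,0],[0,-1,0,0,0,0],[0,-1,0,0,0,0],[0,-1,0,0,0,0]]'
python3 -m jog '[[0,-1,0,0,0,0],[0,-1,0,0,0,0],[0,-1,-0.5,0,0,0],[0,-1,-0.6,0,0,0],[0,-1,-0.6,0,0,0],[0,-0.5,-0.5,0,0,0],[0,0,0,0,0,0],[0,0,0,0,0,0]]'
python3 - <<'E'
from h import *
s=robot.state();print(s['joint_pos'],s['width'],s['wrist_force'])
im=robot.snapshot("wrist");c=cal("wrist");Rt=R.from_euler('xyz',s['eef_rot']).as_matrix()
np.savez("w4",im=im,ee=s['ee_pos'],rot=s['eef_rot'],**c)
g=proj(c,[s['ee_pos']+Rt@[0,0,a] for a in(-8,-4,60)]+[(502.8,-375.8,122)]);print(g)
cv2.imwrite("pics/w4.png",cv2.resize(im,(800,600),interpolation=cv2.INTER_CUBIC))
E
```

```text
time_s: 5.55
ee_pos: [441.2, 28.6, 292.1]
eef_rot: [-3.14, 0.007, 0.12]
wrist_force: [0.7, -0.1, -2.4]
width: 20.0
gripper_force: 59.3
time_s: 6.35
ee_pos: [441.1, -211.3, 291.0]
eef_rot: [-3.139, 0.004, 0.12]
wrist_force: [0.9, -0.7, -2.4]
width: 20.2
gripper_force: 59.3
time_s: 7.15
ee_pos: [441.2, -374.3, 225.9]
eef_rot: [-3.138, 0.003, 0.12]
wrist_force: [-0.1, 0.5, -2.0]
width: 20.2
gripper_force: 59.4
[-7.62272275e-01  3.64151380e-02  1.29384035e+00 -2.55342878e-05
  1.81557390e+00  6.88407499e-01] 20.15970607168613 [-0.1412456   0.50436341 -1.97182112]
[[253.32723375 257.9791867 ]
 [253.29715794 254.04632444]
 [252.95809134 209.7349836 ]
 [264.89741162 114.74578528]]
```

View pics/w4.png

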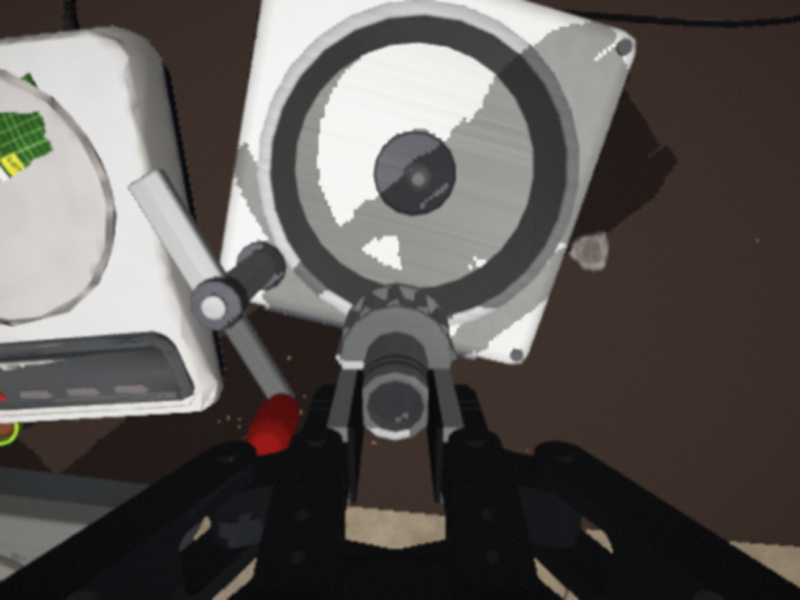

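The picture shows the shaft tip at about (418,179) and the boss at (415,172), with the rotor in hand and its neck end at (395,405). I fit circles for sub-pixel positions.

```bash
cat >> h.py <<'E'
def circ(c,G,ctr,u,v,r):
    t=np.linspace(0,2*np.pi,120,endpoint=False)[:,None]
    a=lambda r:proj(c,ctr+r*(np.cos(t)*u+np.sin(t)*v)).astype(np.float32)
    f=lambda p:cv2.remap(G,p[:,:1],p[:,1:],cv2.INTER_LINEAR)
    return np.median(np.abs(f(a(r*1+.7))-f(a(r-.7))))+np.mean(np.abs(f(a(r+.7))-f(a(r-.7))))
def fitc(c,im,ctr,u,v,r,span=8,step=.5):
    G=cv2.cvtColor(im,cv2.COLOR_BGR2GRAY).astype(np.float32); u=np.array(u,float);v=np.array(v,float)
    g=np.arange(-span,span+.01,step)
    S=np.array([[circ(c,G,np.array(ctr)+a*u+b*v,u,v,r) for b in g] for a in g])
    i,j=np.unravel_index(S.argmax(),S.shape); return np.array(ctr)+g[i]*u+g[j]*v, S.max(), np.median(S)
E
python3 - <<'E'
from h import *
W=dict(np.load("w4.npz"));im=W['im'].astype(np.uint8);X,Y=(1,0,0),(0,1,0)
for n,r,z in [("rim in",71,126),("rim out",78,126),("floor",71,64),("boss",24.5,74),("bossfoot",24.5,64),("shaft",7,74),("tip",4,122),("tip",5,122),("tip7",7,114)]:
    p,m,md=fitc(W,im,(503,-376,z),X,Y,r,12,1);print(n,r,p,round(m,1),round(md,1))
print("tip px",onplane(W,(267.5,114.6),(0,0,122)))
Rt=R.from_euler('xyz',W['rot']).as_matrix()
for h in(-10,-8,-6,-4,-2,0):
    for r in (12,8.5):
        p,m,md=fitc(W,im,W['ee']+Rt@[0,0,h],Rt[:,0],Rt[:,1],r,5,.5);print(h,r,(Rt.T@(p-W['ee'])).round(1),round(m,1),round(md,1))
E
```

```text
rim in 71 [ 504. -377.  126.] 113.8 16.0
rim out 78 [ 503. -378.  126.] 56.5 16.5
floor 71 [ 504. -378.   64.] 102.5 8.3
boss 24.5 [ 504. -378.   74.] 124.1 8.5
bossfoot 24.5 [ 503. -378.   64.] 131.1 8.5
shaft 7 [ 505. -378.   74.] 27.1 6.5
tip 4 [ 493. -364.  122.] 58.0 7.4
tip 5 [ 493. -365.  122.] 49.2 8.2
tip7 7 [ 493. -368.  114.] 38.0 9.1
tip px [ 503.14834914 -377.76060715  122.        ]
-10 12 [  1.  -2. -10.] 87.8 39.1
-10 8.5 [ -0.   -0.5 -10. ] 100.0 36.8
-8 12 [-1. -1. -8.] 92.1 39.9
-8 8.5 [-1.  -0.5 -8. ] 95.6 35.7
-6 12 [-2.  -0.5 -6. ] 95.5 39.2
-6 8.5 [-2.  -0.5 -6. ] 88.9 33.2
-4 12 [-3.5 -0.5 -4. ] 99.1 36.4
-4 8.5 [-3.5 -0.  -4. ] 82.6 30.5
-2 12 [-4.5 -0.5 -2. ] 102.0 32.5
-2 8.5 [-4.5  0.  -2. ] 73.4 27.7
0 12 [-5. -1. -0.] 91.2 29.0
0 8.5 [-5. -1. -0.] 62.0 24.7
```

Run:
```python
from h import *
W=dict(np.load("w4.npz"));im=W['im'].astype(np.uint8)
Rt=R.from_euler('xyz',W['rot']).as_matrix()
G=cv2.cvtColor(im,cv2.COLOR_BGR2GRAY).astype(np.float32)
def part(ctr,u,v,r,a0,a1):
    t=np.linspace(a0,a1,60)[:,None]
    f=lambda r:(lambda p:cv2.remap(G,p[:,:1],p[:,1:],cv2.INTER_LINEAR))(proj(W,ctr+r*(np.cos(t)*u+np.sin(t)*v)).astype(np.float32))
    return np.mean(np.abs(f(r+.7)-f(r-.7)))
best=[]
for h in np.arange(24,40,2.):
    b=max((part(W['ee']+Rt@[x,-.4,h],Rt[:,0],Rt[:,1],23,-1.3,1.3),x) for x in np.arange(-8,6,.5)); print(h,b)
```

```text
24.0 (np.float32(29.794369), np.float64(-2.0))
26.0 (np.float32(29.065071), np.float64(-2.5))
28.0 (np.float32(27.81976), np.float64(-3.0))
30.0 (np.float32(25.689371), np.float64(-3.5))
32.0 (np.float32(23.714958), np.float64(-4.5))
34.0 (np.float32(24.578222), np.float64(-5.5))
36.0 (np.float32(25.73252), np.float64(-6.0))
38.0 (np.float32(26.44585), np.float64(-6.5))
```

```bash
python3 -m jog '[[0.72,-0.04,0,-0.03,0,0],[0.72,-0.04,0,0,-0.03,0],[0.72,-0.04,-0.3,0,0,0],[0,0,-0.4,0,0,0],[0,0,-0.4,0,0,0],[0,0,0,0,0,0],[0,0,0,0,0,0]]'
python3 -c "
from h import *
plan((505.9,-377.8,180),[np.pi,0,.12])"
```

```text
time_s: 7.9
ee_pos: [505.5, -378.3, 194.1]
eef_rot: [3.14, -0.001, 0.12]
wrist_force: [-1.3, 0.1, -1.3]
width: 19.9
gripper_force: 59.5
shift [ 0.01  0.02 -0.47] turn [0.02 0.01 0.  ]
```

Down in small steps, watching the force.

```bash
python3 -m jog '[[0.01,0.02,-0.2,0,0,0],[0,0,-0.2,0,0,0],[0,0,-0.1,0,0,0],[0,0,0,0,0,0]]'
python3 -m jog '[[0,0,-0.1,0,0,0],[0,0,-0.1,0,0,0],[0,0,-0.1,0,0,0],[0,0,0,0,0,0]]'
```

```text
time_s: 8.3
ee_pos: [506.1, -377.9, 178.0]
eef_rot: [3.14, 0.0, 0.12]
wrist_force: [-0.7, 1.2, -2.4]
width: 19.8
gripper_force: 59.5
time_s: 8.7
ee_pos: [506.2, -377.9, 169.1]
eef_rot: [3.14, -0.0, 0.12]
wrist_force: [-0.2, 0.0, -4.2]
width: 20.1
gripper_force: 59.5
```

```bash
python3 -m jog '[[0,0,-0.2,0,0,0],[0,0,-0.2,0,0,0],[0,0,-0.2,0,0,0],[0,0,-0.2,0,0,0],[0,0,0,0,0,0]]'
python3 -m jog '[[0,0,-0.1,0,0,0],[0,0,-0.1,0,0,0],[0,0,0,0,0,0]]'
python3 -m jog '[[0,0,-0.1,0,0,0],[0,0,0,0,0,0]]'
```

```text
time_s: 9.2
ee_pos: [506.1, -377.7, 144.2]
eef_rot: [3.141, 0.0, 0.12]
wrist_force: [-0.4, -0.3, -2.8]
width: 20.1
gripper_force: 59.5
time_s: 9.5
ee_pos: [506.3, -378.0, 139.5]
eef_rot: [3.14, -0.001, 0.12]
wrist_force: [-1.6, 0.4, -4.5]
width: 19.9
gripper_force: 59.4
time_s: 9.7
ee_pos: [506.4, -378.0, 136.5]
eef_rot: [3.14, -0.001, 0.12]
wrist_force: [-0.1, 0.9, -2.4]
width: 19.9
gripper_force: 59.5
```

```bash
python3 -m jog '[[0,0,-0.07,0,0,0],[0,0,0,0,0,0]]'
python3 -m jog '[[0,0,-0.07,0,0,0],[0,0,0,0,0,0]]'
python3 -m jog '[[0,0,-0.07,0,0,0],[0,0,0,0,0,0]]'
```

```text
time_s: 9.9
ee_pos: [506.4, -378.0, 134.5]
eef_rot: [3.139, -0.001, 0.12]
wrist_force: [-0.8, 1.2, -1.9]
width: 19.8
gripper_force: 59.5
time_s: 10.1
ee_pos: [506.4, -378.1, 132.7]
eef_rot: [3.139, -0.001, 0.12]
wrist_force: [-0.4, 0.4, -2.0]
width: 20.4
gripper_force: 59.6
time_s: 10.3
ee_pos: [506.4, -378.3, 132.6]
eef_rot: [3.138, -0.002, 0.12]
wrist_force: [-4.0, 2.0, 4.9]
width: 19.9
gripper_force: 60.4
```

```bash
python3 -m jog '[[0,0,-0.07,0,0,0],[0,0,-0.05,0,0,0],[0,0,0,0,0,0]]'
python3 -m jog '[[0,0,0.08,0,0,0],[0,0,0,0,0,0],[0,0,0,0,0,0]]' -0.18
python3 -m jog '[[0,0,0.5,0,0,0],[0,0,1,0,0,0],[0,0,1,0,0,0],[-0.6,0,0.8,0,0,0],[-0.8,0,0,0,0,0],[-0.7,0,0,0,0,0],[0,0,0,0,0,0]]'
python3 - <<'E'
from h import *
s=robot.state()
W=cal("wrist");im=robot.snapshot("wrist");np.savez("w5",im=im,**W);X,Y=(1,0,0),(0,1,0)
for z in(126,132,136,140,144,148,152):
    print(z,fitc(W,im,(503.7,-377.8,z),X,Y,12,5,.5))
for z in (96,100,104,108,112,120): print(z,fitc(W,im,(503.7,-377.8,z),X,Y,23,5,.5))
m=np.load("m.npz");n=m['n'];plan(m['P'][1]+60*n,[np.pi,-.5236,.121])
E
```

```text
time_s: 10.6
ee_pos: [506.5, -378.4, 132.4]
eef_rot: [3.136, -0.004, 0.12]
wrist_force: [-7.6, 5.2, 16.6]
width: 20.3
gripper_force: 61.7
time_s: 10.9
ee_pos: [506.7, -378.2, 129.3]
eef_rot: [3.139, -0.001, 0.12]
wrist_force: [-0.5, -0.3, 0.0]
width: 50.2
gripper_force: 0.0
time_s: 11.6
ee_pos: [442.0, -378.6, 230.3]
eef_rot: [3.137, -0.002, 0.118]
wrist_force: [0.7, 0.0, 0.8]
width: 50.3
gripper_force: 0.0
126 (array([ 500.7, -377.3,  126. ]), np.float32(55.94699), np.float32(31.40992))
132 (array([ 500.2, -378.8,  132. ]), np.float32(54.680843), np.float32(31.146793))
136 (array([ 502.2, -381.8,  136. ]), np.float32(56.68623), np.float32(31.1122))
140 (array([ 507.2, -380.8,  140. ]), np.float32(62.365738), np.float32(31.867626))
144 (array([ 507.2, -380.8,  144. ]), np.float32(66.43896), np.float32(33.91366))
148 (array([ 507.7, -380.8,  148. ]), np.float32(65.31413), np.float32(34.560654))
152 (array([ 507.7, -381.3,  152. ]), np.float32(62.3917), np.float32(33.700382))
96 (array([ 504.2, -377.8,   96. ]), np.float32(73.7637), np.float32(21.845312))
100 (array([ 504.2, -377.8,  100. ]), np.float32(70.13226), np.float32(21.24777))
104 (array([ 504.7, -378.3,  104. ]), np.float32(62.19615), np.float32(21.052002))
108 (array([ 504.7, -378.3,  108. ]), np.float32(53.109398), np.float32(20.402336))
112 (array([ 505.2, -378.8,  112. ]), np.float32(45.199226), np.float32(19.873087))
120 (array([ 505.7, -382.3,  120. ]), np.float32(38.078564), np.float32(17.03217))
shift [-0.55 15.86 -2.43] turn [ 0.66 -5.17  0.03]
```

Rotor is home: contact at the expected height, and its shoulder is on the shaft axis. Next the screen.

```bash
python3 -m jog '[[0,1,0,0,0,0],[0,1,0,0,0,0],[0,1,0,0,0,0],[0,1,0,0,0,0],[0,1,0,0,0,0],[0,1,0,0,0,0],[0,1,0,0,0,0],[0,1,0,0,0,0]]' -1 50
python3 -m jog '[[-0.07,0.98,-0.1,0.08,-0.65,0],[-0.07,0.98,-0.1,0.08,-0.65,0],[-0.07,0.98,-0.2,0.08,-0.65,0],[-0.07,0.98,-0.2,0.08,-0.65,0],[-0.07,0.98,-0.3,0.08,-0.65,0],[-0.07,0.98,-0.4,0.08,-0.65,0],[-0.07,0.98,-0.5,0.09,-0.65,0],[-0.07,0.98,-0.6,0.09,-0.65,0]]'
python3 -m jog '[[0,0,0,0,0,0],[0,0,0,0,0,0]]'
python3 - <<'E'
from h import *
m=np.load("m.npz");n=m['n'];P=m['P'][1]
W=cal("wrist");im=robot.snapshot("wrist");np.savez("w6",im=im,**W)
v=np.array([-np.sin(.121),np.cos(.121),0]);u=np.cross(v,n)
for r in (31,17.5):
  for d in(-4,0,4): print(r,d,fitc(W,im,P+d*n,u,v,r,8,.5))
plan(P-9*n,[np.pi,-.5236,.121]);print(robot.state()['joint_pos'][1])
E
```

```text
time_s: 12.45
ee_pos: [444.0, -136.5, 228.7]
eef_rot: [3.14, -0.001, 0.121]
wrist_force: [-0.2, 0.3, 0.6]
width: 85.5
gripper_force: 0.0
time_s: 13.25
ee_pos: [440.1, 102.5, 156.2]
eef_rot: [-3.142, -0.513, 0.118]
wrist_force: [0.4, -0.6, 0.5]
width: 85.1
gripper_force: 0.0
time_s: 13.45
ee_pos: [439.8, 102.4, 157.7]
eef_rot: [3.14, -0.512, 0.122]
wrist_force: [0.1, 0.4, 0.4]
width: 85.5
gripper_force: 0.0
31 -4 (array([456.83052631, 100.21437671, 100.50692731]), np.float32(44.22207), np.float32(21.304646))
31 0 (array([455.46340085, 102.06314131, 104.47102892]), np.float32(57.22213), np.float32(20.6049))
31 4 (array([454.82788447, 101.48245162, 108.68513053]), np.float32(66.28774), np.float32(19.641016))
17.5 -4 (array([454.56058787, 100.94573124,  99.25692732]), np.float32(79.91693), np.float32(11.116073))
17.5 0 (array([454.23421323, 101.40999676, 103.72102893]), np.float32(90.84177), np.float32(11.673283))
17.5 4 (array([453.96819107, 101.37791806, 108.18513054]), np.float32(92.17105), np.float32(12.239543))
shift [ 0.68  0.01 -2.06] turn [ 0.02 -0.09  0.01]
-0.8548200502091277
```

```bash
python3 -m jog '[[0.03,-0.04,-0.49,0.01,-0.05,0],[0.03,-0.04,-0.49,0.01,-0.05,0],[0,0,0,0,0,0]]'
python3 -m jog '[[0.19,0.02,-0.33,0,0,0],[0.19,0.02,-0.33,0,0,0],[0.2,0.03,-0.35,0,0,0],[0,0,0,0,0,0]]'
python3 -c "
from h import *
plan((458.8,102,98.2),[np.pi,-.5236,.121])"
```

```text
time_s: 13.8
ee_pos: [445.1, 98.1, 127.7]
eef_rot: [3.141, -0.519, 0.115]
wrist_force: [0.0, -0.2, -0.1]
width: 85.5
gripper_force: 0.0
time_s: 14.2
ee_pos: [462.4, 101.4, 96.0]
eef_rot: [3.141, -0.518, 0.118]
wrist_force: [-0.6, 0.3, -0.3]
width: 85.4
gripper_force: 0.0
shift [-0.12  0.02  0.07] turn [ 0.01 -0.06  0.04]
```

```bash
python3 -m jog '[[-0.12,0.02,0.06,0.01,-0.06,0.03],[0,0,0,0,0,0]]'
python3 -m jog '[[0,0,0,0,0,0],[0,0,0,0,0,0],[0,0,0,0,0,0],[0,0,0,0,0,0]]' 1 50
python3 -m jog '[[-0.1,0,0.4,0,0,0],[0,0,0.7,0,0,0],[0,0,0.9,0,0,0],[0,0,0,0,0,0]]'
```

```text
time_s: 14.4
ee_pos: [458.9, 102.5, 100.9]
eef_rot: [3.142, -0.528, 0.121]
wrist_force: [0.1, -0.6, 0.5]
width: 85.6
gripper_force: 0.0
time_s: 14.8
ee_pos: [460.3, 103.8, 105.0]
eef_rot: [-3.139, -0.535, 0.121]
wrist_force: [-0.7, 0.2, -0.5]
width: 28.4
gripper_force: 0.3
time_s: 15.2
ee_pos: [457.2, 102.5, 164.9]
eef_rot: [3.142, -0.534, 0.121]
wrist_force: [1.0, -0.5, -1.1]
width: 12.7
gripper_force: 46.4
```

Run:
```python
from h import *
s=robot.state();print(s['width'],s['gripper_force'],s['wrist_force'],s['joint_pos'])
W=cal("wrist");im=robot.snapshot("wrist");np.savez("w7",im=im,ee=s['ee_pos'],rot=s['eef_rot'],**W)
sc=robot.snapshot("scene");np.savez("s7",im=sc,**cal("scene"));tp=robot.snapshot("top");np.savez("t7",im=tp,**cal("top"))
a=cv2.resize(im,(480,360),interpolation=cv2.INTER_AREA)
b=cv2.resize(sc[100:250,130:290],(320,300),interpolation=cv2.INTER_CUBIC)
d=cv2.resize(tp[165:265,65:230],(396,240),interpolation=cv2.INTER_CUBIC)
o=np.zeros((600,800,3),np.uint8);o[:360,:480]=a;o[:300,480:]=b;o[360:,:396]=d
o[360:600,400:800]=cv2.resize(im[150:384,60:450],(400,240),interpolation=cv2.INTER_AREA)
cv2.imwrite("pics/c1.png",o)
```

```text
12.657550667109755 46.41908415884245 [ 0.98860073 -0.49209839 -1.12020143] [ 0.16404576 -0.81525063  2.13095373 -0.02287189  1.29277603  1.61419402]
```

View pics/c1.png

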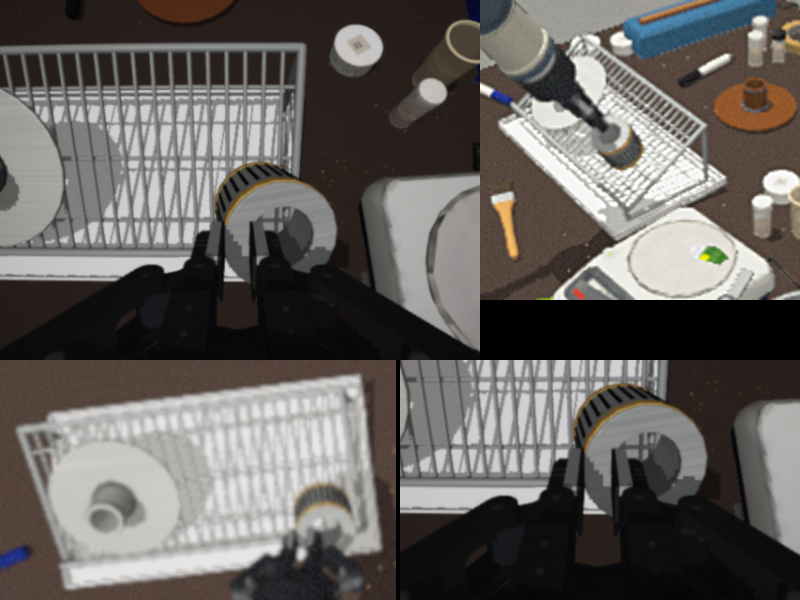

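The composite shows the fingers holding the screen by its flange rim: the left finger is outside the drum and the right one is in the hole, so the grip was too shallow and slid. I'll set it back on the rack, 30 mm further in, and grip it deeper.

```bash
python3 -m jog '[[-0.12,1,0,0,0,0],[0,0,-0.7,0,0,0],[0,0,-0.7,0,0,0],[0.1,0,-0.35,0,0,0],[0,0,0,0,0,0],[0,0,0,0,0,0]]'
python3 -m jog '[[0,0,-0.1,0,0,0],[0,0,0,0,0,0]]'
python3 -m jog '[[0,0,-0.1,0,0,0],[0,0,0,0,0,0]]'
```

```text
time_s: 15.95
ee_pos: [454.9, 132.3, 106.1]
eef_rot: [3.141, -0.525, 0.121]
wrist_force: [0.3, -1.7, -0.8]
width: 12.6
gripper_force: 52.8
time_s: 16.15
ee_pos: [455.2, 133.1, 104.9]
eef_rot: [-3.139, -0.527, 0.12]
wrist_force: [-5.7, 3.6, 4.5]
width: 12.0
gripper_force: 53.2
time_s: 16.35
ee_pos: [455.3, 134.3, 103.6]
eef_rot: [-3.137, -0.529, 0.12]
wrist_force: [-13.3, 6.3, 11.2]
width: 12.5
gripper_force: 53.6
```

```bash
python3 -m jog '[[0,0,0.1,0,0,0],[0,0,0,0,0,0],[0,0,0,0,0,0]]' 0.45
python3 -m jog '[[-0.25,-0.03,0.43,0,0,0],[-0.25,-0.03,0.43,0,0,0],[-0.25,-0.03,0.43,0,0,0],[-0.1,-0.03,0.43,0,0,0],[0,0,0,0,0,0],[0,0,0,0,0,0]]'
python3 - <<'E'
from h import *
m=np.load("m.npz");n=m['n']
s=robot.state();print(s['joint_pos'][1],s['ee_pos'])
W=cal("wrist");im=robot.snapshot("wrist");tp=robot.snapshot("top");np.savez("w8",im=im,tp=tp,**W)
v=np.array([-np.sin(.121),np.cos(.121),0]);u=np.cross(v,n)
P0=m['P'][1]+8*v
for d in(-8,-4,0,4): 
  a=fitc(W,im,P0+d*n,u,v,17.5,32,1);b=fitc(W,im,a[0],u,v,31,4,.5);print(d,a,b)
for d in(-8,-4,0,4): 
  a=fitc(cal("top"),tp,P0+d*n,u,v,31,24,1);print(d,a)
E
```

```text
time_s: 16.65
ee_pos: [455.6, 132.3, 104.5]
eef_rot: [3.141, -0.528, 0.121]
wrist_force: [-0.8, 0.5, 0.4]
width: 23.0
gripper_force: 0.6
time_s: 17.25
ee_pos: [433.6, 130.2, 156.2]
eef_rot: [3.14, -0.524, 0.121]
wrist_force: [0.3, -0.1, -1.4]
width: 23.8
gripper_force: 0.0
-0.8550843061856077 [433.64720875 130.17988859 156.19629173]
-8 (array([432.48064342, 130.49636811,  84.04282581]), np.float32(49.942448), np.float32(16.409863)) (array([432.5409959 , 130.0000239 ,  84.04282581]), np.float32(17.867033), np.float32(11.4137125))
-4 (array([432.21462126, 130.46428941,  88.50692742]), np.float32(51.561417), np.float32(16.389202)) (array([431.41528034, 129.86341164,  88.00692742]), np.float32(18.19436), np.float32(12.031697))
0 (array([432.8082925 , 130.53674427,  93.47102902]), np.float32(55.98938), np.float32(16.376904)) (array([429.4298714 , 129.62226583,  91.47102904]), np.float32(18.873062), np.float32(12.959774))
4 (array([451.41124894, 111.64434621, 107.43513054]), np.float32(52.01472), np.float32(16.282185)) (array([452.21058986, 112.24522398, 107.93513054]), np.float32(73.11957), np.float32(22.698162))
-8 (array([477.98535859, 107.8232365 , 108.5428256 ]), np.float32(25.680405), np.float32(8.710514))
-4 (array([478.69973479, 106.90300293, 113.5069272 ]), np.float32(25.761816), np.float32(8.762638))
0 (array([476.71432584, 106.66185712, 116.97102881]), np.float32(23.32251), np.float32(8.749284))
4 (array([455.58901097, 113.15970243, 109.93513052]), np.float32(20.365738), np.float32(8.659481))
```

Run:
```python
from h import *
m=np.load("m.npz");n=m['n'];v=np.array([-np.sin(.121),np.cos(.121),0]);u=np.cross(v,n)
for f,P0 in(("w6",m['P'][1]),("w8",np.array([452.2,112.2,105.5]))):
  W=dict(np.load(f+".npz"));im=W['im'].astype(np.uint8)
  for d in range(-6,15,2):
    a=fitc(W,im,P0+d*n,u,v,31,6,.5);b=fitc(W,im,P0+d*n,u,v,17.5,6,.5);print(f,d,a[0].round(1),a[1].round(0),b[0].round(1),b[1].round(0), "hgt",round(a[0]@n-m['d'],1))
```

```text
w6 -6 [457.8 100.8  98.8] 43.0 [454.6 101.5  97. ] 73.0 hgt 54.0
w6 -4 [456.8 100.2 100.5] 44.0 [454.6 100.9  99.3] 80.0 hgt 56.0
w6 -2 [454.8 101.5 101.7] 47.0 [454.4 100.9 101.5] 87.0 hgt 58.0
w6 0 [455.5 102.1 104.5] 57.0 [454.2 101.4 103.7] 91.0 hgt 60.0
w6 2 [454.9 102.  106.5] 63.0 [454.1 101.4 106. ] 94.0 hgt 62.0
w6 4 [454.8 101.5 108.7] 66.0 [454.  101.4 108.2] 92.0 hgt 64.0
w6 6 [454.3 100.9 110.7] 65.0 [454.3 101.4 110.7] 88.0 hgt 66.0
w6 8 [455.1 101.  113.4] 59.0 [454.1 101.4 112.9] 82.0 hgt 68.0
w6 10 [454.9 101.5 115.6] 57.0 [454.4 101.4 115.4] 74.0 hgt 70.0
w6 12 [455.2 101.5 118.1] 56.0 [454.3 101.4 117.6] 61.0 hgt 72.0
w6 14 [451.5 102.1 118.3] 51.0 [453.7 101.3 119.6] 50.0 hgt 74.0
w8 -6 [453.8 113.4  99.6] 44.0 [453.1 111.3  99.1] 43.0 hgt 55.9
w8 -4 [453.7 112.9 101.8] 49.0 [452.6 111.2 101. ] 47.0 hgt 57.9
w8 -2 [453.2 112.3 103.8] 61.0 [452.4 111.7 103.3] 50.0 hgt 59.9
w8 0 [452.6 112.3 105.7] 68.0 [451.8 111.7 105.3] 54.0 hgt 61.9
w8 2 [452.5 112.2 108. ] 72.0 [451.6 112.1 107.5] 55.0 hgt 63.9
w8 4 [451.9 112.2 110. ] 71.0 [451.5 112.1 109.7] 51.0 hgt 65.9
w8 6 [451.4 112.1 111.9] 61.0 [450.9 112.5 111.7] 47.0 hgt 67.9
w8 8 [452.5 112.7 114.9] 59.0 [450.7 112.5 113.9] 40.0 hgt 69.9
w8 10 [449.7 112.9 115.7] 57.0 [449.7 112.9 115.7] 38.0 hgt 71.9
w8 12 [449.7 111.9 117.9] 54.0 [449.1 112.8 117.6] 35.0 hgt 73.9
w8 14 [448.6 112.3 119.6] 53.0 [448.9 113.3 119.9] 34.0 hgt 75.9
```

```bash
python3 -m jog '[[0,-0.34,-0.1,0,0,0],[0,-0.34,-0.1,0,0,0],[-0.06,0,-0.2,0,0,0],[0,0,0,0,0,0],[0,0,0,0,0,0]]' -1
python3 -c "
from h import *
n=np.load('m.npz')['n'];T=np.array((461.1,113.3,91.9))
print(robot.state()['joint_pos'][1]);plan(T+40*n,[np.pi,-.5236,.121]);plan(T,[np.pi,-.5236,.121])"
```

```text
time_s: 17.85
ee_pos: [438.8, 112.8, 144.2]
eef_rot: [3.139, -0.517, 0.121]
wrist_force: [0.4, -0.8, 0.2]
width: 85.3
gripper_force: 0.0
-0.8551899704760303
shift [ 0.08 -0.06 -0.59] turn [ 0.03 -0.07  0.01]
shift [ 0.74  0.02 -1.74] turn [ 0.03 -0.07  0.01]
```

```bash
python3 -m jog '[[0.04,-0.03,-0.3,0.01,-0.03,0],[0.04,-0.03,-0.3,0.01,-0.04,0],[0.16,0.02,-0.28,0,0,0],[0.16,0.02,-0.28,0,0,0],[0.16,0.02,-0.28,0,0,0],[0.18,0.02,-0.3,0,0,0],[0,0,0,0,0,0],[0,0,0,0,0,0]]'
python3 -c "
from h import *
plan((461.1,113.3,91.9),[np.pi,-.5236,.121])"
```

```text
time_s: 18.65
ee_pos: [462.3, 113.5, 92.3]
eef_rot: [3.14, -0.523, 0.12]
wrist_force: [0.2, 0.7, 0.4]
width: 85.5
gripper_force: 0.0
shift [-0.04 -0.01 -0.01] turn [ 0.01 -0.01  0.01]
```

```bash
python3 -m jog '[[-0.04,0,0,0,0,0],[0,0,0,0,0,0],[0,0,0,0,0,0],[0,0,0,0,0,0],[0,0,0,0,0,0]]' 1 50
python3 -c "
from h import *
plan((461.1,113.3,91.9),[np.pi,-.5236,.121])"
```

```text
time_s: 19.15
ee_pos: [461.0, 113.5, 94.3]
eef_rot: [3.14, -0.525, 0.12]
wrist_force: [-8.0, -2.2, 6.0]
width: 60.2
gripper_force: 51.8
shift [ 0.   -0.01 -0.08] turn [0.01 0.01 0.01]
```

```bash
python3 -m jog '[[-0.1,0,0.5,0,0,0],[0,0,1,0,0,0],[0,-0.3,1,-0.1,0.7,0],[0,-0.9,0.5,-0.1,0.9,0],[0,-0.9,0.5,-0.1,0.9,0],[0,-0.9,0.5,-0.1,0.9,0],[0,-0.9,0.5,-0.11,0.9,0],[0,-0.9,0.5,-0.11,0.9,0]]' - 60
python3 -m jog '[[0.1,-1,0,0,0,0],[0.1,-1,0,0,0,0],[0.1,-1,0,0,0,0],[0.1,-1,0,0,0,0],[0.1,-1,0,0,0,0],[0.1,-1,0,0,0,0],[0.1,-1,0,0,0,0],[0.1,-1,0,0,0,0]]'
python3 -m jog '[[0.2,-1,0,0,0,0],[0.2,-1,0,0,0,0],[0.2,-0.95,0,0,0,0],[0.1,-0.3,0,0,0,0],[0,0,0,0,0,0],[0,0,0,0,0,0]]'
python3 - <<'E'
from h import *
s=robot.state();W=cal("wrist");im=robot.snapshot("wrist");np.savez("w9",im=im,ee=s['ee_pos'],rot=s['eef_rot'],**W)
Rt=R.from_euler('xyz',s['eef_rot']).as_matrix()
for h in range(-24,-7,2):
    a=fitc(W,im,s['ee_pos']+Rt@[0,0,h],Rt[:,0],Rt[:,1],31,6,.5);b=fitc(W,im,s['ee_pos']+Rt@[0,0,h],Rt[:,0],Rt[:,1],17.5,6,.5)
    print(h,(Rt.T@(a[0]-s['ee_pos'])).round(1),a[1].round(),(Rt.T@(b[0]-s['ee_pos'])).round(1),b[1].round())
plan((504,-378,210),[np.pi,0,.12])
E
```

```text
time_s: 19.95
ee_pos: [458.2, -31.7, 244.0]
eef_rot: [3.141, 0.002, 0.12]
wrist_force: [0.5, 0.9, -1.9]
width: 59.0
gripper_force: 64.8
time_s: 20.75
ee_pos: [482.2, -271.7, 242.8]
eef_rot: [3.141, -0.001, 0.12]
wrist_force: [0.4, -0.4, -2.6]
width: 59.2
gripper_force: 64.9
time_s: 21.35
ee_pos: [503.2, -367.2, 242.7]
eef_rot: [-3.141, -0.0, 0.121]
wrist_force: [0.1, -0.1, -1.5]
width: 59.2
gripper_force: 65.0
-24 [  5.5   2.5 -24. ] 54.0 [  5.  -1. -24.] 40.0
-22 [  5.  -0. -22.] 62.0 [  3.5  -1.  -22. ] 56.0
-20 [  3.  -2. -20.] 67.0 [  1.5  -0.5 -20. ] 69.0
-18 [  1.5   1.  -18. ] 72.0 [  0.   -0.5 -18. ] 85.0
-16 [  0.   -0.5 -16. ] 87.0 [ -1.   -0.5 -16. ] 94.0
-14 [ -1.5  -0.5 -14. ] 96.0 [ -2.   0. -14.] 92.0
-12 [ -4.   -0.5 -12. ] 112.0 [ -3.5   0.  -12. ] 83.0
-10 [ -5.5  -0.5 -10. ] 115.0 [ -4.5  -1.  -10. ] 71.0
-8 [-6.  -0.5 -8. ] 53.0 [-6.  -1.5 -8. ] 58.0
shift [ 0.02 -0.37 -1.1 ] turn [ 0.    0.01 -0.01]
```

```bash
python3 -m jog '[[0.07,-0.36,-0.3,0,0,0],[0,0,-0.5,0,0,0],[0,0,-0.5,0,0,0],[0,0,-0.5,0,0,0],[0,0,-0.3,0,0,0],[0,0,0,0,0,0],[0,0,0,0,0,0]]'
python3 -c "
from h import *
plan((505.4,-378.1,150),[np.pi,0,.12])"
```

```text
time_s: 22.1
ee_pos: [505.3, -378.7, 179.9]
eef_rot: [3.141, -0.0, 0.12]
wrist_force: [-0.5, 0.1, -1.5]
width: 58.8
gripper_force: 65.0
shift [ 0.    0.02 -1.  ] turn [ 0.01  0.   -0.  ]
```

```bash
python3 -m jog '[[0,0.02,-0.4,0,0,0],[0,0,-0.4,0,0,0],[0,0,-0.4,0,0,0],[0,0,0,0,0,0]]'
python3 -m jog '[[0,0,-0.2,0,0,0],[0,0,-0.2,0,0,0],[0,0,-0.2,0,0,0],[0,0,0,0,0,0]]'
python3 -m jog '[[0,0,-0.1,0,0,0],[0,0,-0.1,0,0,0],[0,0,0,0,0,0]]'
```

```text
time_s: 22.5
ee_pos: [504.3, -377.4, 140.2]
eef_rot: [-3.138, 0.003, 0.12]
wrist_force: [0.1, -0.4, -2.0]
width: 59.3
gripper_force: 65.0
time_s: 22.9
ee_pos: [504.9, -377.9, 124.5]
eef_rot: [-3.141, 0.001, 0.12]
wrist_force: [-0.2, -0.6, -2.2]
width: 59.5
gripper_force: 65.0
time_s: 23.2
ee_pos: [505.1, -378.1, 119.3]
eef_rot: [3.141, 0.0, 0.12]
wrist_force: [-0.5, 0.2, -2.5]
width: 59.4
gripper_force: 65.0
```

```bash
for i in 1 2 ; do :; done; python3 -m jog '[[0,0,-0.1,0,0,0],[0,0,-0.07,0,0,0],[0,0,0,0,0,0]]'
python3 -m jog '[[0,0,-0.07,0,0,0],[0,0,0,0,0,0]]'
python3 -m jog '[[0,0,-0.07,0,0,0],[0,0,0,0,0,0]]'
```

```text
time_s: 23.5
ee_pos: [505.1, -378.0, 114.1]
eef_rot: [3.142, 0.0, 0.12]
wrist_force: [-0.4, 0.2, -2.2]
width: 59.4
gripper_force: 65.0
time_s: 23.7
ee_pos: [505.2, -378.1, 112.2]
eef_rot: [3.141, -0.0, 0.12]
wrist_force: [1.2, -0.7, -2.1]
width: 59.3
gripper_force: 65.0
time_s: 23.9
ee_pos: [505.2, -378.1, 110.1]
eef_rot: [3.141, 0.0, 0.12]
wrist_force: [-0.3, 0.1, -1.1]
width: 59.0
gripper_force: 65.0
```

```bash
python3 -m jog '[[0,0,-0.06,0,0,0],[0,0,0,0,0,0]]'
python3 -m jog '[[0,0,-0.06,0,0,0],[0,0,0,0,0,0]]'
python3 -m jog '[[0,0,-0.06,0,0,0],[0,0,0,0,0,0]]'
```

```text
time_s: 24.1
ee_pos: [505.4, -378.2, 109.1]
eef_rot: [3.141, -0.001, 0.12]
wrist_force: [-0.7, 1.0, 1.1]
width: 59.2
gripper_force: 65.2
time_s: 24.3
ee_pos: [505.4, -378.3, 109.0]
eef_rot: [3.14, -0.001, 0.12]
wrist_force: [-2.9, 2.5, 6.3]
width: 59.4
gripper_force: 65.9
time_s: 24.5
ee_pos: [505.5, -378.3, 109.0]
eef_rot: [3.139, -0.002, 0.12]
wrist_force: [-5.3, 5.5, 13.3]
width: 59.3
gripper_force: 66.5
```

Contact at 109 mm puts the flange at 124 mm, so the screen stands on the chamber floor. Releasing it and going to the lid.

```bash
python3 -m jog '[[0,0,0.15,0,0,0],[0,0,0,0,0,0],[0,0,0,0,0,0]]' -0.8
python3 -m jog '[[0,0,0.3,0,0,0],[0,0,0.7,0,0,0],[0,0,1,0,0,0],[0,0,1,0,0,0],[0,0.3,0.8,0,0,0],[-0.1,1,0.3,0,0,0],[-0.1,1,0,0,0,0],[-0.1,1,0,0,0,0]]'
python3 -m jog '[[-0.1,1,0,0,0,0],[-0.1,1,0,0,0,0],[-0.1,1,0,0,0,0],[-0.1,1,0,0,0,0],[-0.1,1,0,0,0,0],[-0.1,1,0,0,0,0],[-0.1,1,0,0,0,0],[-0.1,1,0,0,0,0]]'
python3 -m jog '[[-0.1,1,0,0,0,0],[-0.1,1,0,0.1,-0.7,0],[-0.1,1,0,0.1,-0.7,0],[-0.1,1,0,0.1,-0.7,0],[-0.1,1,0,0.1,-0.7,0],[-0.1,1,-0.2,0.1,-0.8,0],[-0.1,1,-0.2,0.1,-0.8,0],[0,1,-0.2,0.05,-0.8,0]]'
python3 -c "
from h import *
m=np.load('m.npz');n=m['n'];print(robot.state()['joint_pos']);plan(m['P'][2]+55*n,[np.pi,-.5236,.121])"
```

```text
time_s: 24.8
ee_pos: [505.3, -378.2, 109.3]
eef_rot: [3.141, -0.0, 0.12]
wrist_force: [-0.1, 0.1, -1.0]
width: 76.8
gripper_force: 0.0
time_s: 25.6
ee_pos: [496.2, -278.4, 233.5]
eef_rot: [3.14, -0.001, 0.12]
wrist_force: [0.1, 0.7, -0.2]
width: 77.0
gripper_force: 0.0
time_s: 26.4
ee_pos: [472.0, -38.0, 233.1]
eef_rot: [3.141, -0.001, 0.12]
wrist_force: [0.9, 0.1, 0.1]
width: 76.9
gripper_force: 0.0
time_s: 27.2
ee_pos: [451.0, 201.8, 215.7]
eef_rot: [-3.139, -0.529, 0.12]
wrist_force: [0.8, 0.7, 0.0]
width: 76.8
gripper_force: 0.0
[ 0.46986122 -0.67465108  1.96189229 -0.17505653  1.35399529  1.91332946]
shift [-0.26  4.14 -1.5 ] turn [-0.03  0.05 -0.01]
```

```bash
python3 -m jog '[[-0.05,1,-0.2,0,0,0],[-0.05,1,-0.3,0,0,0],[-0.05,1,-0.5,0,0,0],[-0.05,1,-0.5,0,0,0],[-0.05,0.1,0,0,0,0],[0,0,0,0,0,0],[0,0,0,0,0,0]]' -0.7
python3 - <<'E'
from h import *
m=np.load("m.npz");n=m['n'];P=m['P'][2]+3*n
s=robot.state();W=cal("wrist");im=robot.snapshot("wrist");np.savez("w10",im=im,ee=s['ee_pos'],rot=s['eef_rot'],**W);print(s['joint_pos'][1])
v=np.array([-np.sin(.121),np.cos(.121),0]);u=np.cross(v,n)
for d in range(-8,9,2):
    a=fitc(W,im,P+d*n,u,v,21,6,.5);b=fitc(W,im,P+(d-45)*n,u,v,75,8,.5)
    print(d,a[0].round(1),a[1].round(),(b[0]+45*n).round(1),b[1].round())
plan(P-12*n,[np.pi,-.5236,.121])
E
```

```text
time_s: 27.9
ee_pos: [444.1, 323.3, 170.8]
eef_rot: [-3.14, -0.526, 0.121]
wrist_force: [0.3, 0.5, 0.9]
width: 72.6
gripper_force: 0.0
-0.4442589073947109
-8 [468.6 329.6 116.3] 118.0 [470.5 328.4 117.3] 25.0
-6 [468.4 329.6 118.5] 113.0 [469.4 329.2 119. ] 32.0
-4 [467.9 329.6 120.5] 103.0 [467.9 329.6 120.5] 43.0
-2 [466.8 329.9 122.2] 94.0 [467.3 330.  122.5] 47.0
0 [466.6 330.4 124.5] 91.0 [466.2 330.4 124.2] 47.0
2 [466.1 330.3 126.4] 83.0 [465.3 329.7 125.9] 45.0
4 [465.1 329.7 128.2] 74.0 [463.9 329.1 127.4] 41.0
6 [465.  329.7 130.4] 65.0 [463.5 328.  129.4] 42.0
8 [464.6 328.7 132.4] 65.0 [463.  327.5 131.4] 43.0
shift [ 1.02  0.23 -1.85] turn [-0.02  0.02 -0.  ]
```

```bash
python3 -m jog '[[0.12,0.1,-0.36,0,0,0],[0.2,0.05,-0.4,0,0,0],[0.2,0.03,-0.4,0,0,0],[0.22,0.03,-0.4,0,0,0],[0.22,0.03,-0.4,0,0,0],[0,0,0,0,0,0],[0,0,0,0,0,0]]'
python3 -c "
from h import *
plan((473.3,330.7,111.6),[np.pi,-.5236,.121])"
```

```text
time_s: 28.65
ee_pos: [472.6, 330.8, 110.0]
eef_rot: [-3.141, -0.523, 0.122]
wrist_force: [-0.1, -0.2, 0.2]
width: 72.4
gripper_force: 0.0
shift [ 0.02 -0.    0.05] turn [-0.   -0.   -0.01]
```

```bash
python3 -m jog '[[0,0,0.05,0,0,0],[0,0,0,0,0,0],[0,0,0,0,0,0],[0,0,0,0,0,0],[0,0,0,0,0,0]]' 1 90
python3 -m jog '[[-0.1,0,0.3,0,0,0],[0,0,0.7,0,0,0],[0,0,1,0,0,0],[0,0,0,0,0,0]]'
```

```text
time_s: 29.15
ee_pos: [472.5, 331.5, 114.4]
eef_rot: [-3.139, -0.526, 0.121]
wrist_force: [-6.3, -2.6, 5.7]
width: 37.9
gripper_force: 89.2
time_s: 29.55
ee_pos: [470.9, 332.3, 178.3]
eef_rot: [-3.135, -0.532, 0.119]
wrist_force: [1.1, -0.2, -2.1]
width: 38.0
gripper_force: 90.6
```

```bash
python3 -m jog '[[0,0,1,0,0,0],[0,-0.3,0.9,0,0,0],[0,-0.9,0.3,-0.1,0.88,0],[0,-0.9,0.3,-0.1,0.88,0],[0,-0.9,0.3,-0.1,0.88,0],[0,-0.9,0.3,-0.1,0.88,0],[0,-0.9,0.3,-0.12,0.88,0],[0,-0.9,0.3,-0.12,0.88,0]]'
python3 -m jog '[[0.06,-1,0,0,0,0],[0.06,-1,0,0,0,0],[0.06,-1,0,0,0,0],[0.06,-1,0,0,0,0],[0.06,-1,0,0,0,0],[0.06,-1,0,0,0,0],[0.06,-1,0,0,0,0],[0.06,-1,0,0,0,0]]'
python3 -m jog '[[0.06,-1,0,0,0,0],[0.06,-1,0,0,0,0],[0.06,-1,0,0,0,0],[0.06,-1,0,0,0,0],[0.06,-1,0,0,0,0],[0.06,-1,0,0,0,0],[0.06,-1,-0.2,0,0,0],[0.06,-1,-0.2,0,0,0]]'
python3 -m jog '[[0.06,-1,-0.3,0,0,0],[0.06,-0.8,-0.3,0,0,0],[0,0,0,0,0,0],[0,0,0,0,0,0]]'
python3 - <<'E'
from h import *
s=robot.state();W=cal("wrist");im=robot.snapshot("wrist");np.savez("w11",im=im,ee=s['ee_pos'],rot=s['eef_rot'],**W)
Rt=R.from_euler('xyz',s['eef_rot']).as_matrix()
for h in range(-18,-1,2):
    a=fitc(W,im,s['ee_pos']+Rt@[0,0,h],Rt[:,0],Rt[:,1],21,7,.5);b=fitc(W,im,s['ee_pos']+Rt@[0,0,h+45],Rt[:,0],Rt[:,1],75,7,.5)
    print(h,(Rt.T@(a[0]-s['ee_pos'])).round(1),a[1].round(),(Rt.T@(b[0]-s['ee_pos'])).round(1),b[1].round())
plan((504,-378,210),[np.pi,0,.12])
E
```

```text
time_s: 30.35
ee_pos: [469.4, 158.9, 282.9]
eef_rot: [-3.14, 0.011, 0.12]
wrist_force: [0.3, -0.1, -2.0]
width: 37.6
gripper_force: 90.9
time_s: 31.15
ee_pos: [483.8, -81.2, 282.0]
eef_rot: [-3.14, 0.009, 0.12]
wrist_force: [0.6, 0.3, -2.5]
width: 37.6
gripper_force: 90.9
time_s: 31.95
ee_pos: [498.4, -321.2, 269.8]
eef_rot: [-3.14, 0.008, 0.12]
wrist_force: [-0.1, 0.9, -3.2]
width: 37.6
gripper_force: 90.9
time_s: 32.35
ee_pos: [501.7, -374.0, 251.3]
eef_rot: [-3.138, 0.009, 0.12]
wrist_force: [-0.2, -0.3, -1.5]
width: 37.9
gripper_force: 91.1
-18 [ -1.    2.5 -18. ] 59.0 [ 6.5 -3.5 27. ] 27.0
-16 [  2.  -2. -16.] 63.0 [ 4.  -3.5 29. ] 35.0
-14 [  1.5  -2.  -14. ] 69.0 [ 3.  -2.5 31. ] 42.0
-12 [  0.5  -1.5 -12. ] 62.0 [-1. -1. 33.] 48.0
-10 [ -0.5  -0.5 -10. ] 78.0 [-0.5 -0.5 35. ] 76.0
-8 [-1.5 -0.  -8. ] 87.0 [-1.5  0.  37. ] 84.0
-6 [-2.5  0.  -6. ] 87.0 [-1.  1. 39.] 47.0
-4 [-3. -0. -4.] 91.0 [-1. -2. 41.] 34.0
-2 [-4.  -0.5 -2. ] 89.0 [-1. -2. 43.] 28.0
shift [ 0.07 -0.15 -1.42] turn [-0.02 -0.09 -0.01]
```

```bash
python3 -m jog '[[0.06,-0.07,-0.4,-0.01,-0.05,0],[0.06,-0.06,-0.5,-0.01,-0.04,0],[0,0,-0.5,0,0,0],[0,0,-0.4,0,0,0],[0,0,-0.3,0,0,0],[0,0,0,0,0,0],[0,0,0,0,0,0]]'
python3 -c "
from h import *
plan((505.1,-378,167.2),[np.pi,0,.12])"
```

```text
time_s: 33.1
ee_pos: [505.6, -377.8, 190.4]
eef_rot: [3.14, -0.001, 0.121]
wrist_force: [0.6, -0.7, -2.8]
width: 37.4
gripper_force: 91.1
shift [-0.02 -0.01 -0.77] turn [ 0.01  0.01 -0.01]
```

```bash
python3 -m jog '[[-0.02,0,-0.2,0,0,0],[0,0,-0.2,0,0,0],[0,0,-0.15,0,0,0],[0,0,0,0,0,0]]'
python3 -m jog '[[0,0,-0.07,0,0,0],[0,0,-0.07,0,0,0],[0,0,0,0,0,0]]'
python3 -m jog '[[0,0,-0.07,0,0,0],[0,0,0,0,0,0]]'
```

```text
time_s: 33.5
ee_pos: [504.6, -377.6, 172.4]
eef_rot: [3.142, 0.0, 0.121]
wrist_force: [-0.6, -0.2, -2.0]
width: 37.6
gripper_force: 91.1
time_s: 33.8
ee_pos: [504.9, -377.8, 169.3]
eef_rot: [3.14, -0.001, 0.121]
wrist_force: [0.1, 0.5, -2.9]
width: 37.7
gripper_force: 91.1
time_s: 34.0
ee_pos: [504.9, -377.8, 167.2]
eef_rot: [3.14, -0.001, 0.121]
wrist_force: [0.8, -0.6, -2.6]
width: 37.5
gripper_force: 91.1
```

```bash
python3 -m jog '[[0,0,-0.06,0,0,0],[0,0,0,0,0,0]]'
python3 -m jog '[[0,0,-0.06,0,0,0],[0,0,0,0,0,0]]'
python3 -m jog '[[0,0,-0.06,0,0,0],[0,0,0,0,0,0]]'
```

```text
time_s: 34.2
ee_pos: [504.9, -377.8, 165.3]
eef_rot: [3.14, -0.001, 0.121]
wrist_force: [-0.1, -0.1, -3.2]
width: 37.6
gripper_force: 91.1
time_s: 34.4
ee_pos: [505.0, -378.0, 164.5]
eef_rot: [3.139, -0.002, 0.121]
wrist_force: [-0.4, -0.6, 0.6]
width: 37.7
gripper_force: 91.4
time_s: 34.6
ee_pos: [505.0, -378.1, 164.5]
eef_rot: [3.138, -0.003, 0.121]
wrist_force: [-2.0, 0.9, 6.6]
width: 38.0
gripper_force: 92.1
```

```bash
python3 -m jog '[[0,0,0.12,0,0,0],[0,0,0,0,0,0],[0,0,0,0,0,0]]' -0.5
python3 -m jog '[[0,0,0.3,0,0,0],[0,0,0.7,0,0,0],[0,0,1,0,0,0],[-0.6,0.2,0.5,0,0,0],[-0.8,0.3,0,0,0,0],[-0.6,0.2,0,0,0,0],[0,0,0,0,0,0],[0,0,0,0,0,0]]'
python3 - <<'E'
from h import *
s=robot.state();W=cal("wrist");im=robot.snapshot("wrist");np.savez("w12",im=im,ee=s['ee_pos'],rot=s['eef_rot'],**W)
X,Y=(1,0,0),(0,1,0)
for d in (-4,-2,0,2,4,6): print(d,fitc(W,im,(504,-378,131+d),X,Y,75,8,.5),fitc(W,im,(504,-378,176+d),X,Y,21,8,.5)[:2])
tp=robot.snapshot("top");T=cal("top")
hsv=cv2.cvtColor(tp,cv2.COLOR_BGR2HSV);mk=((hsv[...,0]<8)|(hsv[...,0]>172))&(hsv[...,1]>170)&(hsv[...,2]>90)
mk[:240]=0;mk[290:]=0;mk[:,:330]=0;mk[:,400:]=0
v,u=np.nonzero(mk);print(len(u),u.mean(),v.mean(),onplane(T,(u.mean(),v.mean()),(0,0,172)))
hs=cv2.cvtColor(im,cv2.COLOR_BGR2HSV);mk=((hs[...,0]<8)|(hs[...,0]>172))&(hs[...,1]>170)&(hs[...,2]>60)
n,l,st,ce=cv2.connectedComponentsWithStats(mk.astype(np.uint8));print([(st[i],ce[i].round(1),onplane(W,ce[i],(0,0,165)).round(1)) for i in range(1,n) if st[i,4]>40])
b=cv2.resize(tp[200:290,310:430],(320,240),interpolation=cv2.INTER_CUBIC)
o=np.zeros((600,800,3),np.uint8);o[:360,:480]=cv2.resize(im,(480,360));o[:240,480:]=b
o[360:,:320]=cv2.resize(tp[165:265,65:230],(320,240));cv2.imwrite("pics/c2.png",o)
E
```

```text
time_s: 34.9
ee_pos: [505.1, -377.9, 165.7]
eef_rot: [3.14, -0.001, 0.121]
wrist_force: [0.4, -0.6, -0.0]
width: 64.1
gripper_force: 0.0
time_s: 35.7
ee_pos: [445.2, -357.0, 241.3]
eef_rot: [3.139, -0.002, 0.121]
wrist_force: [0.1, -0.7, -0.8]
width: 63.8
gripper_force: 0.0
-4 (array([ 505., -379.,  127.]), np.float32(48.589867), np.float32(12.232267)) (array([ 507.5, -372. ,  172. ]), np.float32(99.8416))
-2 (array([ 505., -379.,  129.]), np.float32(46.63462), np.float32(12.292391)) (array([ 507.5, -372. ,  174. ]), np.float32(106.65406))
0 (array([ 504., -376.,  131.]), np.float32(44.348854), np.float32(12.708333)) (array([ 507.5, -372. ,  176. ]), np.float32(112.61305))
2 (array([ 503.5, -376.5,  133. ]), np.float32(51.031063), np.float32(13.187403)) (array([ 507.5, -372. ,  178. ]), np.float32(117.67577))
4 (array([ 503.5, -377. ,  135. ]), np.float32(52.88376), np.float32(14.383342)) (array([ 507.5, -372. ,  180. ]), np.float32(119.33862))
6 (array([ 503.5, -377.5,  137. ]), np.float32(42.583374), np.float32(15.299007)) (array([ 507.5, -372. ,  182. ]), np.float32(116.65779))
55 360.0 265.1636363636364 [ 384.20828585 -321.07753141  172.        ]
[(array([  7, 252,  18,   4,  68], dtype=int32), array([ 15.5, 253.5]), array([ 380.7, -176.9,  165. ])), (array([187, 252,  27,  38, 808], dtype=int32), array([200.1, 270.9]), array([ 383.8, -322.7,  165. ]))]
```

View pics/c2.png

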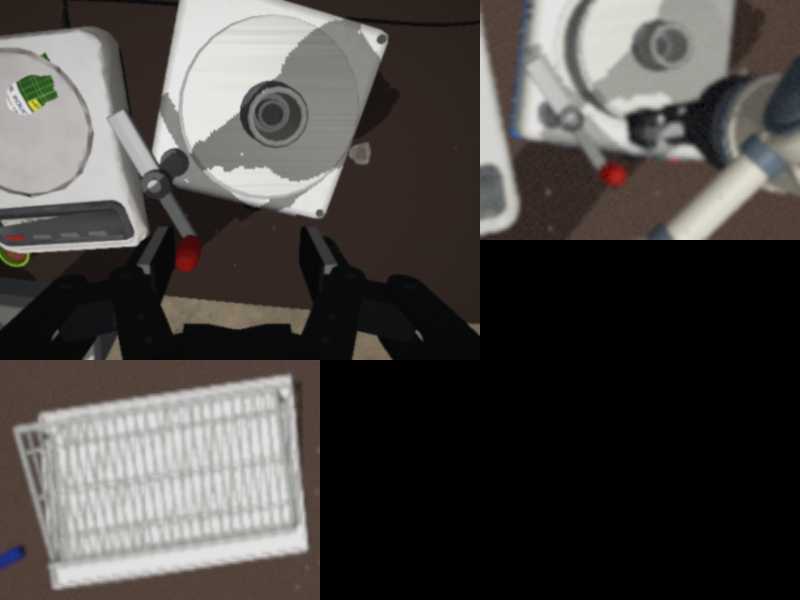

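The composite shows the lid on the rim with its disc centred at about (269,107) and its neck at (275,115), the rack empty and the lock still open with its handle at (188,253). A quick numeric check of lid tilt follows.

Run:
```python
from h import *
W=dict(np.load("w12.npz"));im=W['im'].astype(np.uint8)
print(proj(W,[(504,-378,131),(504,-378,176),(507.5,-372,180)])*480/512)
X,Y=(1,0,0),(0,1,0)
for r in(15,16,17,18,19,20,21,22,23):
    a=fitc(W,im,(504,-378,176),X,Y,r,8,.5);b=fitc(W,im,(504,-378,131),X,Y,r,8,.5);print(r,a[0],a[1].round(),b[0],b[1].round())
G=cv2.cvtColor(im,cv2.COLOR_BGR2GRAY)
# elliptical edge of disc: tilt fit
from scipy.optimize import minimize
g=G.astype(np.float32)
def f(p):
    n=R.from_rotvec([p[3],p[4],0]).as_matrix(); return -circ(W,g,np.array(p[:3]),n[:,0],n[:,1],75)
best=min((minimize(f,[504+a,-378+b,131+c,d,e],method='Nelder-Mead',options=dict(initial_simplex=None,maxiter=400)) for a in(-1,1) for b in(-1,1) for c in(-1,2) for d in(-.05,0,.05) for e in(-.05,0,.05)),key=lambda r:r.fun)
print(best.x,best.fun)
```

```text
[[270.14515344 113.42381258]
 [277.2382267  118.31370174]
 [270.06955407 112.54264151]]
15 [ 505.5 -379.5  176. ] 60.0 [ 509.5 -377.5  131. ] 50.0
16 [ 505. -378.  176.] 77.0 [ 510.5 -379.5  131. ] 49.0
17 [ 505.  -377.5  176. ] 80.0 [ 504.5 -376.5  131. ] 52.0
18 [ 507.5 -377.   176. ] 74.0 [ 510.5 -372.   131. ] 51.0
19 [ 506.5 -376.   176. ] 75.0 [ 502. -386.  131.] 56.0
20 [ 505.  -377.5  176. ] 89.0 [ 502.  -384.5  131. ] 79.0
21 [ 507.5 -372.   176. ] 113.0 [ 504.  -372.5  131. ] 61.0
22 [ 507.  -373.5  176. ] 99.0 [ 504.5 -383.5  131. ] 65.0
23 [ 506.5 -374.5  176. ] 78.0 [ 504.  -382.5  131. ] 66.0
[ 5.02755998e+02 -3.76791432e+02  1.34394896e+02  3.07066149e-05
 -5.04373465e-02] -56.117210388183594
```

The lid is upright and centred. Now the lock: handle at about (383.5,-322), pivot at about (436.5,-290).

```bash
python3 -m jog '[[-0.5,0.3,0,0,0,0.8],[-0.5,0.3,0,0,0,0.8],[-0.5,0.3,-0.2,0,0,0.8],[-0.4,0.2,-0.3,0,0,0.8],[-0.15,0.07,-0.4,0,0,0.8],[0,0,0,0,0,0.2],[0,0,0,0,0,0],[0,0,0,0,0,0]]' -0.06 25
python3 - <<'E'
from h import *
s=robot.state();W=cal("wrist");im=robot.snapshot("wrist");np.savez("w13",im=im,**W)
hs=cv2.cvtColor(im,cv2.COLOR_BGR2HSV);mk=((hs[...,0]<8)|(hs[...,0]>172))&(hs[...,1]>170)&(hs[...,2]>60)
n,l,st,ce=cv2.connectedComponentsWithStats(mk.astype(np.uint8));print([(st[i],ce[i].round(1),onplane(W,ce[i],(0,0,170)).round(1)) for i in range(1,n) if st[i,4]>40])
print(proj(W,[(383.5,-322,161),(436.5,-290,145),(383.5,-322,180)]))
for z in (180,): print(fitc(W,im,(383.5,-322,z),(1,0,0),(0,1,0),10,7,.5))
plan((383.5,-322,174),[np.pi,0,.54])
E
```

```text
time_s: 36.6
ee_pos: [384.1, -322.1, 214.1]
eef_rot: [3.14, -0.001, 0.54]
wrist_force: [-0.4, -0.1, 0.4]
width: 45.3
gripper_force: 0.0
[(array([  0, 114,  19,  11, 106], dtype=int32), array([  8.9, 119.4]), array([ 363.8, -166.2,  170. ])), (array([ 236,  197,   33,   40, 1023], dtype=int32), array([252.1, 217.3]), array([ 384.6, -321.1,  170. ]))]
[[252.34246559 214.28015648]
 [251.92439499 117.08228614]
 [252.363342   225.46501322]]
(array([ 390.5, -317. ,  180. ]), np.float32(15.656918), np.float32(4.3690996))
shift [-0.02  0.   -1.34] turn [0.01 0.02 0.  ]
```

```bash
python3 -m jog '[[0,0.01,-0.35,0,0,0],[0,0.01,-0.35,0,0,0],[0,0,-0.35,0,0,0],[0,0,-0.28,0,0,0],[0,0,0,0,0,0]]'
python3 -m jog '[[0,0,0,0,0,0],[0,0,0,0,0,0],[0,0,0,0,0,0],[0,0,0,0,0,0]]' 1 25
python3 - <<'E'
import numpy as np
# arc: pivot, handle, 16 rows clockwise 0.1 rad each
p=np.array([436.5,-290]);h=np.array([384,-321.7]);r=h-p;print(np.hypot(*r))
a0=np.arctan2(r[1],r[0]);q=[p+62*np.array([np.cos(a0-.1*i),np.sin(a0-.1*i)]) for i in range(18)]
print((np.diff(q,axis=0)/30).round(2).tolist(),q[-1])
E
```

```text
time_s: 37.15
ee_pos: [382.8, -320.6, 171.4]
eef_rot: [-3.14, -0.0, 0.541]
wrist_force: [-0.0, -0.5, 0.4]
width: 45.2
gripper_force: 0.0
time_s: 37.55
ee_pos: [383.6, -321.4, 174.4]
eef_rot: [3.139, -0.001, 0.541]
wrist_force: [-0.8, -0.3, 0.8]
width: 17.5
gripper_force: 24.5
61.328133837578974
[[-0.1, 0.18], [-0.08, 0.19], [-0.06, 0.2], [-0.04, 0.2], [-0.02, 0.21], [0.0, 0.21], [0.02, 0.21], [0.04, 0.2], [0.06, 0.2], [0.08, 0.19], [0.1, 0.18], [0.12, 0.17], [0.13, 0.16], [0.15, 0.14], [0.16, 0.13], [0.17, 0.11], [0.18, 0.09]] [ 411.55827923 -233.23812402]
```

```bash
python3 -m jog '[[-0.1,0.18,0,0,0,-1],[-0.08,0.19,0,0,0,-1],[-0.06,0.2,0,0,0,-1],[-0.04,0.2,0,0,0,-1],[0,0,0,0,0,0]]'
python3 -m jog '[[-0.02,0.21,0,0,0,-1],[0,0.21,0,0,0,-1],[0.02,0.21,0,0,0,-1],[0.04,0.2,0,0,0,-1],[0,0,0,0,0,0]]'
```

```text
time_s: 38.05
ee_pos: [374.7, -298.1, 174.3]
eef_rot: [3.139, -0.001, 0.14]
wrist_force: [-3.1, -0.7, 2.5]
width: 17.9
gripper_force: 24.7
time_s: 38.55
ee_pos: [375.9, -273.2, 174.3]
eef_rot: [3.139, -0.001, -0.258]
wrist_force: [-4.1, -0.2, 4.2]
width: 17.2
gripper_force: 24.9
```

```bash
python3 -m jog '[[0.06,0.2,0,0,0,-1],[0.08,0.19,0,0,0,-1],[0.1,0.18,0,0,0,-1],[0.12,0.17,0,0,0,-1],[0,0,0,0,0,0]]'
python3 -m jog '[[0.13,0.16,0,0,0,-1],[0.15,0.14,0,0,0,-1],[0,0,0,0,0,0]]'
python3 -m jog '[[0.16,0.13,0,0,0,-1],[0,0,0,0,0,0]]'
python3 -c "
from h import *
print(robot.state()['joint_pos'])"
```

```text
time_s: 39.05
ee_pos: [387.0, -251.0, 174.3]
eef_rot: [3.14, -0.001, -0.656]
wrist_force: [-3.1, -0.1, 4.6]
width: 17.8
gripper_force: 25.0
time_s: 39.35
ee_pos: [395.5, -242.1, 174.3]
eef_rot: [3.14, -0.001, -0.855]
wrist_force: [-4.1, 0.3, 4.9]
width: 17.6
gripper_force: 25.1
time_s: 39.55
ee_pos: [398.0, -240.1, 174.2]
eef_rot: [3.134, -0.001, -0.957]
wrist_force: [-13.9, -6.6, 6.5]
width: 17.6
gripper_force: 25.5
[-0.6102204  -0.27892329  1.67547823 -0.00783126  1.74648313  1.91618137]
```

```bash
python3 -m jog '[[0.1,0.08,0,0,0,0],[0,0,0,0,0,0]]'
python3 -m jog '[[-0.12,-0.1,0,0,0,0],[0,0,0,0,0,0],[0,0,0,0,0,0]]' 0.2
```

```text
time_s: 39.75
ee_pos: [398.4, -239.8, 174.1]
eef_rot: [3.127, -0.001, -0.958]
wrist_force: [-22.8, -13.9, 8.3]
width: 17.4
gripper_force: 26.2
time_s: 40.05
ee_pos: [400.1, -238.4, 173.3]
eef_rot: [3.141, -0.001, -0.956]
wrist_force: [-0.1, -0.5, -0.2]
width: 34.1
gripper_force: 0.0
```

```bash
python3 -m jog '[[0,0,0.4,0,0,0],[0,0,1,0,0,0],[0,0,1,0,0,0],[0,0,1,0,0,0],[0,0,0,0,0,0],[0,0,0,0,0,0]]'
python3 - <<'E'
from h import *
s=robot.state();W=cal("wrist");im=robot.snapshot("wrist")
hs=cv2.cvtColor(im,cv2.COLOR_BGR2HSV);mk=((hs[...,0]<8)|(hs[...,0]>172))&(hs[...,1]>170)&(hs[...,2]>60)
n,l,st,ce=cv2.connectedComponentsWithStats(mk.astype(np.uint8));print([(ce[i].round(1),onplane(W,ce[i],(0,0,168)).round(1)) for i in range(1,n) if st[i,4]>100])
T=cal("top");tp=robot.snapshot("top");sc=robot.snapshot("scene")
X,Y=(1,0,0),(0,1,0)
print("lid",fitc(W,im,(504,-378,131),X,Y,75,6,.5),fitc(T,tp,(504,-378,131),X,Y,75,8,1))
o=np.zeros((600,800,3),np.uint8);o[:360,:480]=cv2.resize(im,(480,360));o[:300,480:]=cv2.resize(tp[165:275,310:430],(320,300),interpolation=cv2.INTER_CUBIC)
o[360:,:320]=cv2.resize(sc[200:350,160:360],(320,240),interpolation=cv2.INTER_CUBIC)
o[360:,320:720]=cv2.resize(tp[130:230,210:400],(400,240));cv2.imwrite("pics/c3.png",o)
E
```

```text
time_s: 40.65
ee_pos: [400.3, -238.6, 276.9]
eef_rot: [3.141, -0.003, -0.958]
wrist_force: [0.2, -0.3, -0.8]
width: 34.3
gripper_force: 0.0
[(array([256.7, 190.6]), array([ 396.9, -239.8,  168. ]))]
lid (array([ 500. , -373.5,  131. ]), np.float32(18.988256), np.float32(5.314209)) (array([ 506., -379.,  131.]), np.float32(17.409), np.float32(10.428133))
```

```bash
python3 -c "
from cell import robot
print(robot.finish_job())"
```

```text
the job is handed in; nothing more can be done
None
```

I handed the job in at about 41 s: rotor home on the shaft, screen on the chamber floor, lid seated flat and lock swung to its stop, in that order. The first screen grasp slipped onto its flange, so I set it back on the rack and gripped it deeper. I went by the contact heights, wrist forces and camera fits, with no closing picture of the locked lid and no re-check of the vial, tin and cup, though no move went near them.

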